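# Sort the beam shutters by slider and colour

### The job

Set out the four shutter blocks for the next measurement: stand each block whose slider is pulled out in the middle of the silver plate edged in its label's colour, with its length lined up with the plate's length (either way round), and put each block whose slider is pushed in away in the tray of its label's colour, standing flat on the tray's floor near its middle. Leave the two blue-capped sample tubes standing where they are.

Things in the scene. Friction and masses are not known exactly. Their poses are not given: they have to be found in the camera images.
- red_out: loose light-grey block, red top label, slider pulled out: 60 mm long (x), 34 wide (y), 36 high, 0.15 to 0.27 kg, on the black breadboard. Origin: centre of underside; z up; x points to the end with the steel slider and its brass grip, now 37 to 43 mm past the end face (blade showing). Grip from above across the 34 mm, upper half. Slider: stiff (3 N), 12 to 28 mm above underside.
- red_in: loose light-grey block, red top label, slider pushed in: 60 mm long (x), 34 wide (y), 36 high, 0.15 to 0.27 kg, on the black breadboard. Origin: centre of underside; z up; x points to the end with the steel slider and its brass grip, now 9 to 13 mm past the end face (no long blade showing). Grip from above across the 34 mm, upper half. Slider: stiff (3 N), 12 to 28 mm above underside.
- red_plate: fixed flat aluminium mounting plate with a painted red border, 110 mm (its x) by 70 mm (its y), 8 mm thick, no rim. Origin: centre of its underside, so its top is 8 mm above the origin. It stands on the breadboard; x along its long side.
- red_tray: fixed shallow open red plastic tray, outside 120 mm (its x) by 95 mm (its y), 14 mm high, walls and floor 4 mm. Origin: centre of its underside, so the inner floor is 4 mm above the origin, the rim 14 mm. It stands on the breadboard.
- green_out: loose light-grey block, green top label, slider pulled out: 60 mm long (x), 34 wide (y), 36 high, 0.15 to 0.27 kg, on the black breadboard. Origin: centre of underside; z up; x points to the end with the steel slider and its brass grip, now 37 to 43 mm past the end face (blade showing). Grip from above across the 34 mm, upper half. Slider: stiff (3 N), 12 to 28 mm above underside.
- green_in: loose light-grey block, green top label, slider pushed in: 60 mm long (x), 34 wide (y), 36 high, 0.15 to 0.27 kg, on the black breadboard. Origin: centre of underside; z up; x points to the end with the steel slider and its brass grip, now 9 to 13 mm past the end face (no long blade showing). Grip from above across the 34 mm, upper half. Slider: stiff (3 N), 12 to 28 mm above underside.
- green_plate: fixed flat aluminium mounting plate with a painted green border, 110 mm (its x) by 70 mm (its y), 8 mm thick, no rim. Origin: centre of its underside, so its top is 8 mm above the origin. It stands on the breadboard; x along its long side.
- green_tray: fixed shallow open green plastic tray, outside 120 mm (its x) by 95 mm (its y), 14 mm high, walls and floor 4 mm. Origin: centre of its underside, so the inner floor is 4 mm above the origin, the rim 14 mm. It stands on the breadboard.
- tube_near: sample tube standing upright on the breadboard, pale barrel 28 mm in diameter with a blue screw cap 32 mm in diameter, 62 mm high overall, the one in the midst of the four blocks; loose and light (50 g). Origin: centre of its underside. Not to be moved.
- tube_far: sample tube standing upright on the breadboard, pale barrel 28 mm in diameter with a blue screw cap 32 mm in diameter, 62 mm high overall, the one beyond the blocks, towards the far edge of the breadboard (a low pair of tweezers and a screwdriver lie to its sides); loose and light (50 g). Origin: centre of its underside. Not to be moved.
There are look-alikes about, which are no part of the job. What is shaped like the red_in but pink is not meant.

How it is judged:
At the end, for the whole second after the job is handed in: Pulled-out blocks upright on the plate of their colour, centred within 13 mm, lined up within 12 degrees (either way round); pushed-in blocks upright on the floor of the tray of their colour, within 35 mm of its middle along each side; all at rest; both tubes upright, moved under 25 mm (horizontal distance between red_out and red_plate below 0.013 m and angle between the x axis of red_out and the x axis of red_plate, either way round below 0.21 rad and z of red_out in the frame of red_plate between 0.005 and 0.011 m and angle between each of red_out, green_out, red_in, green_in's own z axis and vertical below 0.1 rad and linear speed of each of red_out, green_out, red_in, green_in below 0.01 m/s and angular speed of each of red_out, green_out, red_in, green_in below 0.1 rad/s and horizontal distance between green_out and green_plate below 0.013 m and angle between the x axis of green_out and the x axis of green_plate, either way round below 0.21 rad and z of green_out in the frame of green_plate between 0.005 and 0.011 m and x of red_in in the frame of red_tray between -0.035 and 0.035 m and y of red_in in the frame of red_tray between -0.035 and 0.035 m and z of red_in in the frame of red_tray between 0.001 and 0.008 m and x of green_in in the frame of green_tray between -0.035 and 0.035 m and y of green_in in the frame of green_tray between -0.035 and 0.035 m and z of green_in in the frame of green_tray between 0.001 and 0.008 m and distance of each of tube_near, tube_far from where it was at the start of the episode below 0.025 m and angle between each of tube_near, tube_far's own z axis and vertical below 0.2 rad); the robot touches nothing.
It fails at once if a sample tube is knocked over or shifted by more than 25 mm (distance of any of tube_near, tube_far from where it was at the start of the episode above 0.025 m or angle between any of tube_near, tube_far's own z axis and vertical above 0.35 rad).
It also fails if it takes over 112 s, if anything falls off the work surface, if the arm or the gripper's body presses on something with over 40 N, if the wrist force passes 120 N, or if a joint passes its speed limit or range.

### The arm

A 7-joint arm with a two-finger parallel gripper is mounted at the origin on the work surface. World frame = base frame: x ahead of the robot, y to its left, z up, the work surface at z = 0. Lengths are in m, angles in rad, forces in N, time in s.
With the tool pointing down it reaches from about 0.425 to 0.875 m from the base axis. Payload 4.7 kg.
Tool frame: the origin (TCP) lies midway between the tips of the shut fingers; the grasp point (between the pads) lies 19 mm behind it; x points along the fingers, z is the direction in which the jaws open and shut, and the axes are right-handed (so a half turn about x gives the same grasp; the last joint's range is limited). The gripper opens to 87 mm and grips with 3 to 60 N. Pads are 19 mm wide; open, the fingers measure 117 mm over their backs; the gripper's body (75 mm by 190 mm) begins 51 mm behind the grasp point.
Start: joints at [1.189, 0.321, -0.07, 1.45, 0.023, 1.371, -0.057], TCP at [0.251, -0.6, 0.191] pointing down, gripper open.
Joint ranges: [-2.86, 2.86], [-0.3, 2.09], [-1.38, 1.24], [0.06, 2.45], [-1.56, 4.7], [0.09, 2.05], [-2.69, 2.69]. Speed limits (rad/s): [2.57, 2.57, 3.14, 3.14, 3.14, 3.14, 3.14].

### API

Orientations are given as a rotation vector (axis times angle).
In Python, from bench import ctrl, vision, close_job gives the robot as it stands. The module is installed in compiled form; this text tells all that it offers.
- The arm moves only by the tool servo_tool, never from a script. Its argument "commands" is a list that holds one entry, the list of rows, each a list of 7 numbers: the turn, a rotation vector about the tool's x, y, z in degrees, then the shift along the tool's x, y, z in mm, then the finger opening in mm, from 0 to 87. In form: [[[wx, wy, wz, x, y, z, grip], ...]]. A call has 1 to 5 rows; each row is the pose to reach, as a shift and turn from the pose commanded when the call began, along the tool's axes at that moment; what a row does not reach only later rows make up. A row lasts 1/8 s, in which the tool goes at most 62.5 mm and 10.7 degrees, less where a joint would pass 70% of its speed; a pose out of reach is approached as far as the arm can. A call with a gripper value outside its range is refused whole. The fingers move at their own pace and stop on an object; "newtons" is the grip in N (left out, the last holds). Time passes only in rows, so rows that repeat a pose let the fingers close. It gives the time, the measured TCP pose, the force and the opening at its end, in the units of the state.
- ctrl.get_state(): the state, without advancing time (a new reading comes with each control period).
- vision.get_image(name): name is "side" or "top" or "wrist"; returns the picture (420x560x3 uint8, red, green, blue); there is no depth.
- vision.camera_info(name): a dict with "fov_y" (degrees; the focal length in pixels is half the picture's height over the tangent of half this angle, whatever the lens; pixels are square), "cx", "cy" (the principal point, pixels), "pose" (4x4, takes a point from camera to world coordinates). Camera axes: x right, y down, z forward; pixel columns grow to the right and rows downward; lengths in m; the calibration is good to about 2 mm. A picture is of the moment at which its call begins: read the wrist's pose just before it. camera_info takes no time and is no camera call; for the wrist camera it gives the pose at the moment of the call.
- close_job(): hands the job in, once; it reports no verdict.
The state is a dict: "time": time; "joint_positions": joint angles; "qd": joint speeds; "joint_torque": joint torques, N m; "position": TCP position; "tool_rot": TCP orientation; "ft_force": force on the tool from outside, world axes, zero at the start; "torque": the same for the moment, N m; "grip_width": opening from 0.0 (shut) to 1.0 (fully open).
Only numpy, scipy, OpenCV 4.12 (cv2) and the standard library are available. Lean on these libraries where they do the work, as an engineer would, in place of code of your own. Each camera call takes 0.05 s, during which the arm holds its last target. There are 200 camera calls.

## Working session

There is one attempt and no reset: what is moved stays moved. The work goes in short steps, Python scripts to look and compute and a tool call to move; the robot and the scene stay as the last step left them, time stands still between calls to the robot, and variables do not carry over. Pictures are saved under pics/ and viewed, about 12 in all and at most 16, crops included, and the job is handed in when it is done.

Besides the shell and the picture viewer there is one more tool, called as name([rows], argument=value, ...), one row to a line, values as JSON. servo_tool: Moves the arm, as the interface text tells. Its arguments: {"type":"object","properties":{"commands":{"type":"array"},"newtons":{"type":"number"}},"required":["commands"]}

```bash
mkdir -p pics
python3 - <<'E'
from bench import ctrl,vision
import cv2,numpy as np
s=ctrl.get_state(); print(s['time'],s['position'],s['tool_rot'],s['grip_width'])
for n in ['top','side','wrist']:
    i=vision.camera_info(n); print(n,i['fov_y'],i['cx'],i['cy'],np.round(i['pose'],4).tolist(), {k:v for k,v in i.items() if k not in('fov_y','cx','cy','pose')})
    cv2.imwrite(f'pics/{n}0.png',vision.get_image(n)[...,::-1])
E
```

```text
0.0 [ 0.25030118 -0.5992022   0.18985887] [ 0.91386536  1.3725621  -0.912303  ] 0.9924163653836572
top 52.27803010443576 281.15240195599705 213.21267389113746 [[-0.1041, -0.9713, 0.2137, 0.2674], [-0.9946, 0.103, -0.0163, 0.0061], [-0.0062, -0.2143, -0.9768, 0.9136], [0.0, 0.0, 0.0, 1.0]] {}
side 45.16232275066823 278.38114121977117 201.90692682065796 [[-0.984, -0.1105, 0.1394, 0.2993], [-0.1769, 0.5251, -0.8324, 0.8934], [0.0188, -0.8438, -0.5363, 0.6074], [0.0, 0.0, 0.0, 1.0]] {}
wrist 70.46571702826222 281.2647040442629 213.3293199886377 [[0.3859, -0.8837, -0.265, 0.324], [-0.9225, -0.3697, -0.1105, -0.5687], [-0.0004, 0.2871, -0.9579, 0.3835], [0.0, 0.0, 0.0, 1.0]] {}
```

View pics/top0.png

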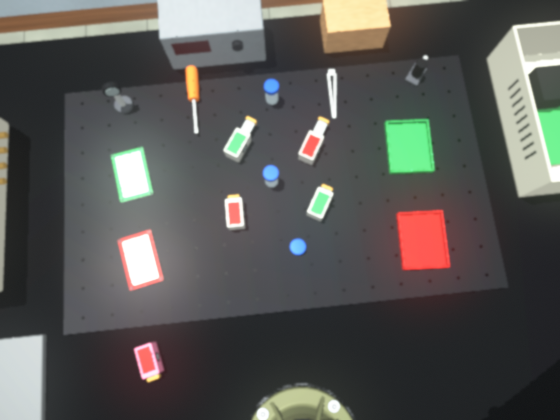

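View pics/side0.png

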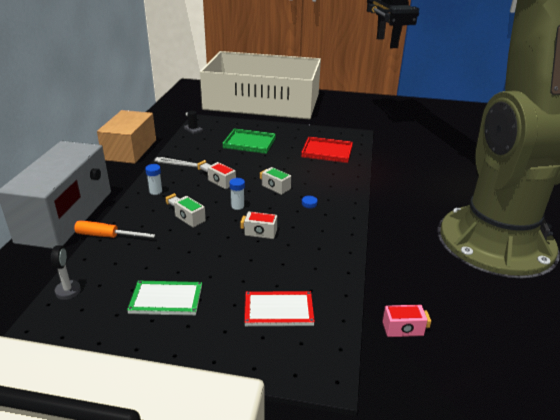

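The top view shows four candidates: green_out (240,143), red_out (313,147), red_in (235,213) and green_in (320,204). The pink decoy is at (148,361). The plates are at (131,174) green and (141,259) red, the trays at (410,146) green and (423,240) red, and the tubes at (271,90) and (271,176). The flat blue disc at (298,247) is not a tube.

```bash
cat > h.py <<'E'
import cv2,numpy as np
from bench import ctrl,vision
def ray(i,uv):
    f=210/np.tan(np.radians(i['fov_y'])/2); P=np.array(i['pose'])
    d=P[:3,:3]@np.array([(uv[0]-i['cx'])/f,(uv[1]-i['cy'])/f,1]); return P[:3,3],d/np.linalg.norm(d)
def plane(i,uv,z):
    o,d=ray(i,uv); return o+d*(z-o[2])/d[2]
def tri(i,u,j,v):
    o,d=ray(i,u);p,e=ray(j,v)
    t=np.linalg.lstsq(np.c_[d,-e],p-o,rcond=None)[0]
    a,b=o+d*t[0],p+e*t[1]; return (a+b)/2,np.linalg.norm(a-b)
def proj(i,X):
    f=210/np.tan(np.radians(i['fov_y'])/2); P=np.array(i['pose'])
    c=P[:3,:3].T@(np.array(X)-P[:3,3]); return np.array([c[0]/c[2]*f+i['cx'],c[1]/c[2]*f+i['cy']])
def blobs(img,col,amin=60):
    h=cv2.cvtColor(img,cv2.COLOR_RGB2HSV)
    H,S,V=cv2.split(h)
    m={'red':((H<5)|(H>174))&(S>150)&(V>90),'green':(H>50)&(H<80)&(S>130)&(V>60),'blue':(H>100)&(H<125)&(S>150)&(V>80),
       'brass':(H>12)&(H<28)&(S>130)&(V>120)}[col]
    cs,_=cv2.findContours(m.astype(np.uint8),cv2.RETR_EXTERNAL,cv2.CHAIN_APPROX_NONE)
    return [c for c in cs if cv2.contourArea(c)>amin]
def cen(c):
    M=cv2.moments(c); return np.array([M['m10'],M['m01']])/M['m00']
E
python3 - <<'E'
from h import *
im={n:cv2.imread(f'pics/{n}0.png')[...,::-1].copy() for n in('top','side')}
I={n:vision.camera_info(n) for n in im}
for col in ('red','green','blue','brass'):
    T=blobs(im['top'],col,25);S=blobs(im['side'],col,25)
    for c in T:
        r=cv2.minAreaRect(c);u=cen(c)
        best=sorted([(tri(I['top'],u,I['side'],cen(s)),cen(s)) for s in S],key=lambda b:b[0][1]+ (1 if not -.02<b[0][0][2]<.12 else 0))[:2]
        print(col,np.round(u,1),cv2.contourArea(c),[(np.round(b[0][0],4).tolist(),round(b[0][1],4),b[1].round().tolist()) for b in best])
        # corner quad
        q=cv2.boxPoints(r); Q=np.array([plane(I['top'],p,best[0][0][0][2] if best else 0)[:2] for p in q]); 
        e1,e2=Q[1]-Q[0],Q[2]-Q[1]; L=e1 if np.linalg.norm(e1)>np.linalg.norm(e2) else e2
        print('   size',np.linalg.norm(e1).round(4),np.linalg.norm(e2).round(4),'yaw',np.degrees(np.arctan2(L[1],L[0])).round(1),'ctr',Q.mean(0).round(4))
E
```

```text
red [145.9 360.6] 129.5 [([0.1946, 0.285, 0.0365], np.float64(0.0016), [404.0, 312.0]), ([0.2934, 0.2999, 0.045], np.float64(0.2008), [278.0, 306.0])]
   size 0.0164 0.0369 yaw -167.8 ctr [0.195  0.2851]
red [422.7 239.9] 2701.5 [([0.3742, -0.2994, 0.0191], np.float64(0.0007), [327.0, 149.0]), ([0.5098, -0.5982, -0.8586], np.float64(0.0601), [278.0, 306.0])]
   size 0.1043 0.1285 yaw 175.1 ctr [ 0.3755 -0.2998]
red [310.7 145. ] 110.5 [([0.5969, -0.0867, 0.0504], np.float64(0.0023), [222.0, 168.0]), ([0.3767, 0.0383, 0.0079], np.float64(0.5049), [404.0, 312.0])]
   size 0.0373 0.0164 yaw -31.8 ctr [ 0.5981 -0.0867]
green [408.9 145.7] 2248.0 [([0.5847, -0.3056, 0.0195], np.float64(0.0014), [249.0, 140.0]), ([0.5587, -0.3269, -0.0653], np.float64(0.1072), [277.0, 173.0])]
   size 0.101 0.1273 yaw 174.6 ctr [ 0.5862 -0.3058]
green [551.8 132.1] 700.5 [([0.687, -0.8028, -0.228], np.float64(0.0308), [249.0, 140.0]), ([0.6616, -0.8926, -0.3826], np.float64(0.1205), [277.0, 173.0])]
   size 0.0572 0.1616 yaw 166.1 ctr [ 0.6625 -0.7912]
blue [270.9  85.7] 160.0 [([0.7337, -0.0154, 0.0699], np.float64(0.0019), [152.0, 169.0]), ([0.6153, -0.0081, 0.1066], np.float64(0.1738), [237.0, 183.0])]
   size 0.0304 0.0331 yaw 174.1 ctr [ 0.7342 -0.0154]
brass [191.5  81.7] 281.5 [([0.7855, 0.1617, 0.031], np.float64(0.0001), [94.0, 227.0]), ([0.6973, 0.1342, 0.214], np.float64(0.0338), [121.0, 135.0])]
   size 0.0232 0.0803 yaw 179.9 ctr [0.7856 0.1618]
```

Run:
```python
from h import *
im={n:cv2.imread(f'pics/{n}0.png') for n in('top','side')}
for n,ps in {'top':[(236,143),(313,146),(235,213),(320,204),(131,150),(120,245),(271,172),(249,122)],'side':[(189,209),(262,217),(277,173),(222,168),(165,284),(280,294),(171,199)]}.items():
    h=cv2.cvtColor(im[n],cv2.COLOR_BGR2HSV)
    for u,v in ps: print(n,u,v,np.median(h[v-1:v+2,u-1:u+2].reshape(-1,3),0))
t=cv2.resize(im['top'][60:280,90:460],None,fx=2.1,fy=2.1,interpolation=cv2.INTER_CUBIC)
cv2.imwrite('pics/tc.png',t)
```

```text
top 236 143 [ 70. 115. 251.]
top 313 146 [  1. 158. 255.]
top 235 213 [  2. 136. 255.]
top 320 204 [ 70. 118. 251.]
top 131 150 [ 68. 102. 240.]
top 120 245 [  2. 117. 255.]
top 271 172 [103. 134. 255.]
top 249 122 [ 25.   1. 254.]
side 189 209 [ 63. 100. 184.]
side 262 217 [  1. 227. 234.]
side 277 173 [ 67. 188. 176.]
side 222 168 [  1. 226. 233.]
side 165 284 [ 66.  92. 197.]
side 280 294 [  2. 167. 234.]
side 171 199 [ 30.  10. 212.]
```

View pics/tc.png

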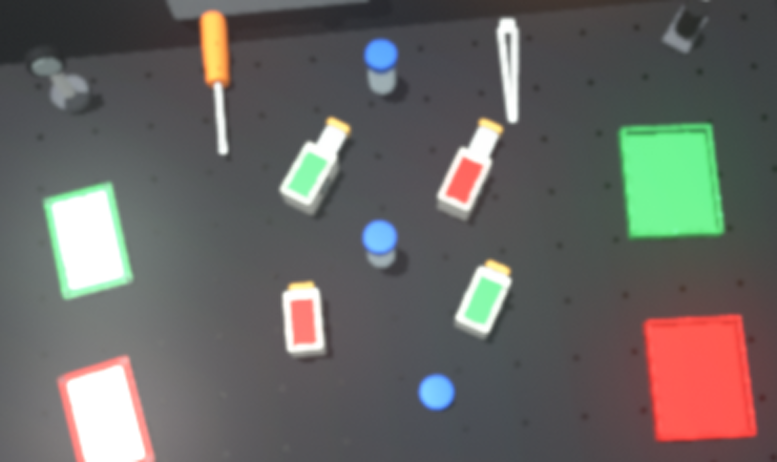

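The enlarged crop confirms it: the left green and right red blocks (top row) show a long blade, and the lower two do not. I'll loosen the saturation thresholds and measure again.

```bash
sed -i "s/(S>150)&(V>90)/(S>85)\&(V>90)/; s/(S>130)&(V>60)/(S>60)\&(V>60)/; s/(S>150)&(V>80)/(S>90)\&(V>80)/; s/(S>130)&(V>120)/(S>80)\&(V>120)/" h.py
cat > m.py <<'E'
from h import *
def run(im):
  I={n:vision.camera_info(n) for n in im}
  for col in ('red','green','blue','brass'):
    T=blobs(im['top'],col,15);S=blobs(im['side'],col,15)
    for c in T:
        r=cv2.minAreaRect(c);u=np.array(r[0])
        bs=[(tri(I['top'],u,I['side'],cen(s)),cen(s)) for s in S]
        bs=sorted([b for b in bs if -.01<b[0][0][2]<.11],key=lambda b:b[0][1])
        if not bs or bs[0][0][1]>.02: print(col,'unmatched',u.round());continue
        b=bs[0]; z=b[0][0][2]
        Q=np.array([plane(I['top'],p,z)[:2] for p in cv2.boxPoints(r)])
        e1,e2=Q[1]-Q[0],Q[2]-Q[1]
        L=e1 if np.linalg.norm(e1)>np.linalg.norm(e2) else e2
        print(col,u.round(1),b[1].round(),'X',b[0][0].round(4),'gap',b[0][1].round(4),'size',np.linalg.norm(e1).round(3),np.linalg.norm(e2).round(3),'yaw',np.degrees(np.arctan2(L[1],L[0])).round(1)%180)
if __name__=='__main__':
  run({n:cv2.imread(f'pics/{n}0.png')[...,::-1].copy() for n in('top','side')})
E
python3 m.py
```

```text
red [145.9 359.5] [404. 312.] X [0.1956 0.285  0.0367] gap 0.0006 size 0.024 0.046 yaw 12.199999999999989
red [139.7 259.6] [278. 307.] X [0.3953 0.296  0.0199] gap 0.0001 size 0.076 0.117 yaw 12.0
red [424.6 239.7] [327. 149.] X [ 0.3745 -0.3042  0.0167] gap 0.0007 size 0.119 0.132 yaw 174.0
red [233.8 212.7] [262. 217.] X [0.4671 0.0889 0.0504] gap 0.0011 size 0.021 0.042 yaw 179.9
red [310.6 145.3] [222. 168.] X [ 0.5966 -0.0864  0.0507] gap 0.0016 size 0.044 0.023 yaw 149.9
green [319.5 202.8] [277. 173.] X [ 0.4688 -0.0898  0.0506] gap 0.002 size 0.044 0.022 yaw 149.4
green [131.  173.9] [165. 296.] X [0.5851 0.3086 0.0203] gap 0.0 size 0.077 0.118 yaw 9.5
green [236.1 142.5] [190. 204.] X [0.6205 0.0717 0.0496] gap 0.0013 size 0.045 0.023 yaw 146.8
green [409. 146.] [249. 140.] X [ 0.5844 -0.3059  0.0193] gap 0.0007 size 0.11 0.135 yaw 174.6
green unmatched [548. 134.]
blue [297.5 246.5] [309. 201.] X [ 0.3876 -0.0355  0.0199] gap 0.0011 size 0.036 0.036 yaw 173.3
blue [270.5 172.5] [237. 184.] X [0.539  0.0049 0.0687] gap 0.0024 size 0.036 0.036 yaw 37.69999999999999
blue [271
[... 231 characters left out ...]
180.]
brass unmatched [  3. 166.]
brass unmatched [  3. 150.]
brass unmatched [  4. 134.]
brass [323.4 119. ] [201. 163.] X [ 0.6599 -0.1232  0.037 ] gap 0.0012 size 0.01 0.028 yaw 58.099999999999994
brass [251.1 118.8] [170. 197.] X [0.6772 0.0351 0.0376] gap 0.0013 size 0.009 0.028 yaw 55.8
brass [191.5  81.9] [ 94. 227.] X [0.7853 0.1618 0.031 ] gap 0.0001 size 0.023 0.08 yaw 179.9
brass [370.5   9.5] [120. 135.] X [ 0.9365 -0.2735  0.0161] gap 0.0023 size 0.031 0.019 yaw 83.7
brass unmatched [77. 18.]
brass [376.   2.] [120. 135.] X [ 0.9519 -0.2914  0.0102] gap 0.0152 size 0.024 0.011 yaw 83.7
brass [339.  26.] [120. 135.] X [ 0.8799 -0.183   0.0584] gap 0.0134 size 0.238 0.133 yaw 83.7
```

```bash
cat > go.py <<'E'
import sys,numpy as np
from scipy.spatial.transform import Rotation as Ro
from bench import ctrl
def go(x,y,z,jaw=None):
    """delta in tool axes to reach TCP x,y,z with jaw line at world yaw 'jaw' deg (mod 180), tool down"""
    s=ctrl.get_state();R=Ro.from_rotvec(s['tool_rot']);p=np.array(s['position'])
    M=R.as_matrix(); cur=np.degrees(np.arctan2(M[1,2],M[0,2]))
    if jaw is None: jaw=cur
    a=cur+((jaw-cur+90)%180-90); zt=np.array([np.cos(np.radians(a)),np.sin(np.radians(a)),0]); xt=np.array([0,0,-1.])
    T=np.c_[xt,np.cross(zt,xt),zt]
    d=(R.inv()*Ro.from_matrix(T)).as_rotvec(degrees=True)
    t=M.T@(np.array([x,y,z])-p)*1000
    print('cur pos',p.round(4),'jaw',cur.round(1),'tilt',np.degrees(np.arccos(-M[2,0])).round(2),'-> rot',d.round(1),'mm',t.round(1),'j',np.round(s['joint_positions'],2),'t',round(s['time'],2),'F',np.round(s['ft_force'],1),'grip',round(s['grip_width']*87,1))
if __name__=='__main__': go(*map(float,sys.argv[1:]))
E
python3 go.py 0.47 -0.09 0.26 59
```

```text
cur pos [ 0.2504 -0.5994  0.1901] jaw -67.3 tilt 0.08 -> rot [53.7 -0.1  0. ] mm [ -69.4  399.  -385.4] j [ 1.19  0.32 -0.07  1.45  0.02  1.37 -0.06] t 0.15 F [-0.8  0.1  0.3] grip 87.1
```

servo_tool([
  [[53.7,0,0,-70,399,-385,87],[53.7,0,0,-70,399,-385,87],[53.7,0,0,-70,399,-385,87],[53.7,0,0,-70,399,-385,87],[53.7,0,0,-70,399,-385,87]],
])

```text
time: 0.78
position: [0.3708, -0.3217, 0.2292]
tool_rot: [1.58, 0.917, -1.58]
ft_force: [0.3, 0.3, 0.3]
grip_width: 1.001
```

```bash
python3 go.py 0.47 -0.06 0.26 59
```

```text
cur pos [ 0.3708 -0.3217  0.2292] jaw -119.7 tilt 0.02 -> rot [ 1.3  0.  -0. ] mm [ -30.8  -43.6 -276.5] j [ 0.87 -0.03 -0.21  1.77 -0.01  1.4  -1.42] t 0.78 F [0.3 0.3 0.3] grip 87.1
```

servo_tool([
  [[1.3,0,0,-31,-44,-277,87],[1.3,0,0,-31,-44,-277,87],[1.3,0,0,-31,-44,-277,87],[1.3,0,0,-31,-44,-277,87],[1.3,0,0,-31,-44,-277,87]],
])

```text
time: 1.4
position: [0.4687, -0.0568, 0.2606]
tool_rot: [1.59, 0.909, -1.588]
ft_force: [-0.2, -1.3, -0.8]
grip_width: 0.998
```

Run:
```python
from h import *
import pickle
s=ctrl.get_state();i=vision.camera_info('wrist');im=vision.get_image('wrist')
print(s['position'],s['qd'],np.round(i['pose'],3).tolist())
pickle.dump((s,i,im),open('w1.pkl','wb'));cv2.imwrite('pics/w1.png',im[...,::-1])
```

```text
[ 0.46870325 -0.05681073  0.26058973] [-0.21832411  0.11942684 -0.26827115 -0.15072769  0.06036853  0.04794084
 -0.53924296] [[-0.506, -0.827, -0.246, 0.537], [-0.862, 0.485, 0.145, -0.096], [-0.0, 0.285, -0.958, 0.454], [0.0, 0.0, 0.0, 1.0]]
```

View pics/w1.png

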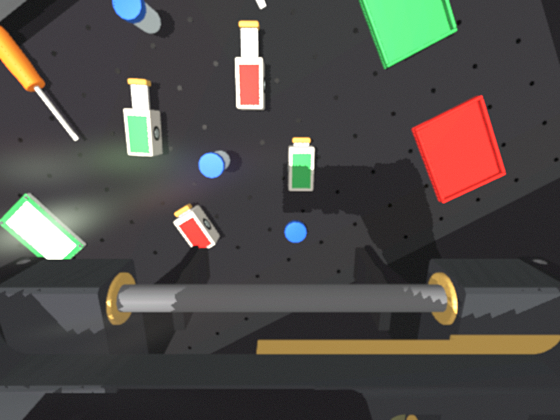

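The wrist view shows green_in (302,170), red_out (249,80), green_out (142,130) and red_in (197,230), with tube_near at (212,163) and tube_far at (130,8). The green tray is at (408,25) and the red tray at (460,148). Next I'll measure the labels with the arm at rest.

```bash
cat > w.py <<'E'
from h import *
import sys
s=ctrl.get_state();i=vision.camera_info('wrist');im=vision.get_image('wrist')
print('t',s['time'],'pos',s['position'].round(4),'maxqd',np.abs(s['qd']).max().round(3))
if len(sys.argv)>1: cv2.imwrite('pics/'+sys.argv[1],im[...,::-1])
def rect(c,z):
    q=np.array([plane(i,p,z)[:2] for p in c[:,0,:].astype(float)]).astype(np.float32)*1000
    (cx,cy),(w,h),a=cv2.minAreaRect(q)
    if w<h: w,h,a=h,w,a+90
    return round(cx,1),round(cy,1),'size',round(w,1),round(h,1),'yaw',round(a%180,1)
for col in('red','green','blue','brass'):
    for c in blobs(im,col,60):
        u=cen(c)
        if u[1]>330: continue
        big=cv2.contourArea(c)>2500
        z=.0495 if col in('red','green') else .074 if col=='blue' else .033
        if big: z=.026
        print(col,u.round(),rect(c,z), '@.021',rect(c,.021)if big else '')
hsv=cv2.cvtColor(im,cv2.COLOR_RGB2HSV)
m=((hsv[...,1]<60)&(hsv[...,2]>175)).astype(np.uint8)
for col in('red','green'): cv2.drawContours(m,blobs(im,col,60),-1,1,-1)
m[260:]=0
for c in cv2.findContours(cv2.morphologyEx(m,cv2.MORPH_CLOSE,np.ones((5,5))),cv2.RETR_EXTERNAL,cv2.CHAIN_APPROX_NONE)[0]:
    if 400<cv2.contourArea(c)<4000: print('outline',cen(c).round(),rect(c,.0495))
E
python3 w.py w2.png
```

```text
t 1.45 pos [ 0.4699 -0.0531  0.261 ] maxqd 0.107
red [197. 233.] (468.7, 90.1, 'size', 47.6, 25.2, 'yaw', 179.9) @.021 
red [463. 150.] (378.3, -295.1, 'size', 125.3, 102.4, 'yaw', 176.8) @.021 (376.4, -297.4, 'size', 126.8, 103.6, 'yaw', 176.8)
red [253.  84.] (599.6, -85.8, 'size', 45.7, 23.0, 'yaw', 148.8) @.021 
green [ 39. 226.] (583.0, 282.0, 'size', 105.9, 67.7, 'yaw', 9.6) @.021 
green [304. 171.] (471.9, -89.0, 'size', 46.6, 24.9, 'yaw', 150.6) @.021 
green [141. 133.] (622.3, 72.4, 'size', 45.8, 24.0, 'yaw', 146.8) @.021 
green [411.  26.] (569.5, -300.5, 'size', 101.8, 88.4, 'yaw', 86.4) @.021 (569.8, -302.9, 'size', 103.0, 89.5, 'yaw', 86.4)
blue [298. 231.] (408.6, -41.8, 'size', 33.2, 31.4, 'yaw', 149.9) @.021 
blue [214. 164.] (540.1, 5.8, 'size', 34.3, 32.9, 'yaw', 59.9) @.021 
blue [134.   9.] (726.5, -11.3, 'size', 36.9, 20.2, 'yaw', 59.8) @.021 
brass [446. 298.] (174.2, -183.5, 'size', 100.2, 41.6, 'yaw', 162.8) @.021 
brass [117. 299.] (437.3, 271.5, 'size', 101.1, 40.8, 'yaw', 135.2) @.021 
brass [18. 57.] (779.2, 158.4, 'size', 81.6, 28.9, 'yaw', 0.5) @.021 
brass [253.  23.] (661.7, -121.9, 'size', 26.2, 8.7, 'yaw', 59.8) @.021 
outline [196. 229.] (473.5, 87.9, 'size', 64.2, 38.1, 'yaw', 176.6)
outline [ 43. 229.] (584.7, 277.6, 'size', 108.2, 77.7, 'yaw', 10.8)
outline [304. 166.] (476.7, -92.2, 'size', 63.7, 33.8, 'yaw', 150.4)
outline [142. 122.] (636.0, 62.7, 'size', 89.7, 35.1, 'yaw', 146.7)
outline [253.  71.] (614.5, -94.1, 'size', 91.8, 34.9, 'yaw', 150.4)
```

```bash
python3 go.py 0.4725 -0.0900 0.06 60.2; python3 go.py 0.4725 -0.0900 0.02 60.2
```

```text
cur pos [ 0.4691 -0.056   0.2606] jaw -120.3 tilt 0.1 -> rot [-0.5 -0.1 -0. ] mm [200.5  19.9  27.9] j [ 0.62 -0.08 -0.52  1.74 -0.04  1.46 -1.99] t 1.5 F [-0.9 -0.3  0.6] grip 86.9
cur pos [ 0.4691 -0.056   0.2606] jaw -120.3 tilt 0.1 -> rot [-0.5 -0.1 -0. ] mm [240.5  19.9  28. ] j [ 0.62 -0.08 -0.52  1.74 -0.04  1.46 -1.99] t 1.5 F [-0.9 -0.3  0.6] grip 86.9
```

servo_tool([
  [[-0.5,0,0,55,20,28,60],[-0.5,0,0,115,20,28,60],[-0.5,0,0,170,20,28,60],[-0.5,0,0,195,20,28,60],[-0.5,0,0,200,20,28,60]],
], newtons=20)

```text
time: 2.12
position: [0.4687, -0.0958, 0.058]
tool_rot: [1.585, 0.914, -1.591]
ft_force: [0.9, -0.2, 0.3]
grip_width: 0.698
```

```bash
python3 go.py 0.4725 -0.0900 0.02 60.2; python3 w.py w3.png
```

```text
cur pos [ 0.4687 -0.0958  0.058 ] jaw -120.3 tilt 0.25 -> rot [-0.5  0.1  0.2] mm [38.   0.6 -7. ] j [ 0.63  0.1  -0.51  2.    0.06  1.05 -2.  ] t 2.12 F [ 0.9 -0.2  0.3] grip 60.7
t 2.125 pos [ 0.4687 -0.0958  0.058 ] maxqd 0.072
red [524. 193.] (389.7, -264.9, 'size', 124.2, 64.0, 'yaw', 165.5) @.021 (386.4, -267.8, 'size', 127.0, 65.4, 'yaw', 165.5)
red [160.  72.] (606.5, -80.3, 'size', 51.1, 27.4, 'yaw', 149.2) @.021 (608.0, -79.0, 'size', 52.3, 28.0, 'yaw', 149.2)
green [272. 238.] (472.3, -89.3, 'size', 47.5, 25.5, 'yaw', 149.7) @.021 
green [454.  17.] (531.1, -271.7, 'size', 71.7, 28.5, 'yaw', 59.8) @.021 (530.9, -274.7, 'size', 73.2, 29.2, 'yaw', 59.8)
blue [268. 326.] (425.4, -58.3, 'size', 26.8, 22.4, 'yaw', 59.7) @.021 
blue [ 85. 230.] (545.2, 46.1, 'size', 65.8, 49.4, 'yaw', 75.3) @.021 (545.4, 50.1, 'size', 67.2, 50.5, 'yaw', 75.3)
brass [400. 298.] (366.3, -149.9, 'size', 51.9, 16.8, 'yaw', 160.5) @.021 
brass [162. 298.] (465.8, 20.3, 'size', 51.7, 17.0, 'yaw', 138.9) @.021 
brass [273. 176.] (506.7, -109.5, 'size', 25.3, 9.0, 'yaw', 59.7) @.021 
outline [129. 213.] (539.5, -11.4, 'size', 30.5, 27.2, 'yaw', 87.9)
outline [272. 221.] (483.7, -96.2, 'size', 59.4, 33.2, 'yaw', 149.7)
outline [ 12. 170.] (602.8, 36.1, 'size', 60.0, 18.8, 'yaw', 134.4)
outline [454.  17.] (531.9, -257.5, 'size', 64.2, 25.6, 'yaw', 59.8)
```

View pics/w3.png

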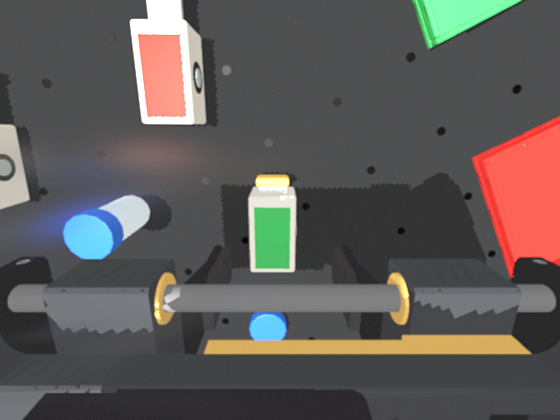

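w3 shows green_in between the open fingers, its top at rows 188-271. The label (rows 206-270) sits a few mm towards the rear, so the block centre is about 3 mm ahead of the label centre.

servo_tool([
  [[0,0,0,20,-1,-8,60],[0,0,0,38,-1,-8,60],[0,0,0,38,-1,-8,60],[0,0,0,38,-1,-8,30],[0,0,0,38,-1,-8,25]],
])

```text
time: 2.8
position: [0.4751, -0.0882, 0.0233]
tool_rot: [1.587, 0.91, -1.584]
ft_force: [0.2, 0.1, -1.2]
grip_width: 0.546
```

servo_tool([
  [[0,0,0,0,0,0,20],[0,0,0,0,0,0,20],[0,0,0,0,0,0,20],[0,0,0,0,0,0,20]],
])

```text
time: 3.3
position: [0.474, -0.0877, 0.022]
tool_rot: [1.586, 0.912, -1.586]
ft_force: [-0.1, 0.5, 0.3]
grip_width: 0.239
```

```bash
python3 go.py 0.475 -0.09 0.19 60.2
```

```text
cur pos [ 0.474  -0.0877  0.022 ] jaw -120.2 tilt 0.0 -> rot [-0.4 -0.  -0. ] mm [-168.     2.     1.5] j [ 0.61  0.16 -0.51  2.03  0.09  0.97 -2.05] t 3.3 F [-0.1  0.5  0.3] grip 20.8
```

The opening is 20.8 mm, but the block is 34 mm wide, so I'll look.

Run:
```python
from h import *
a=vision.get_image('wrist');b=vision.get_image('side')[120:260,180:360]
b=cv2.resize(b,(540,420),interpolation=cv2.INTER_CUBIC)
cv2.imwrite('pics/g1.png',cv2.resize(np.hstack([a,b]),(800,306))[...,::-1])
s=ctrl.get_state();print(s['grip_width'],s['position'])
```

```text
0.23377559369103235 [ 0.47401166 -0.08768785  0.02201756]
```

View pics/g1.png

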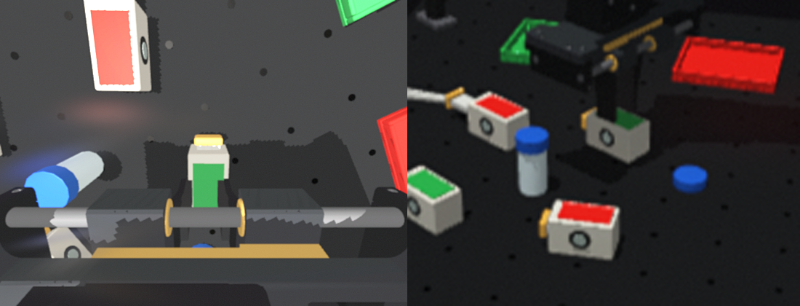

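Run:
```python
from h import *
I=vision.camera_info('side');im=vision.get_image('side');s=ctrl.get_state()
p=s['position'];j=np.array([.5,.866,0])
for n,X in dict(tcp=p,fplus=p+j*.018,fminus=p-j*.018,grasp=p+[0,0,.019],gplus=p+j*.018+[0,0,.019]).items(): print(n,proj(I,X).round(1))
c=im[130:210,225:335];cv2.imwrite('pics/g2.png',cv2.resize(c,None,fx=7,fy=7,interpolation=cv2.INTER_CUBIC)[...,::-1])
print(s['grip_width'],s['ft_force'])
```

```text
tcp [274.3 184.2]
fplus [269.1 187.2]
fminus [279.3 181.2]
grasp [274.4 176.9]
gplus [269.2 179.9]
0.23555287632886124 [0.3418776  0.56270414 0.19540224]
```

View pics/g2.png

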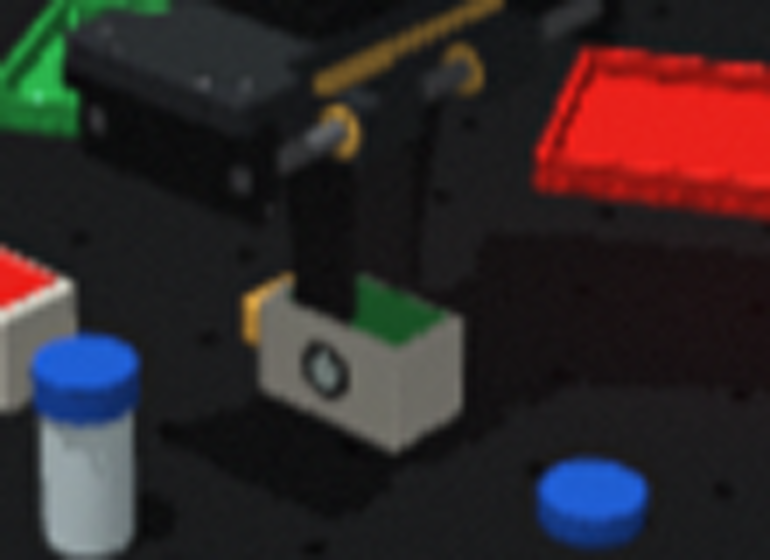

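servo_tool([
  [[0,0,0,0,0,0,14],[0,0,0,0,0,0,14],[0,0,0,0,0,0,14]],
])

```text
time: 3.82
position: [0.474, -0.0877, 0.0221]
tool_rot: [1.586, 0.912, -1.586]
ft_force: [-0.6, 0.7, -0.3]
grip_width: 0.161
```

Run:
```python
from h import *
I=vision.camera_info('side');im=vision.get_image('side');s=ctrl.get_state()
i=vision.camera_info('wrist');w=vision.get_image('wrist')
print(s['grip_width'],s['ft_force'],s['position'])
for nm,ii,m,im0 in (('side',I,im,cv2.imread('pics/side0.png')[...,::-1]),):
    for c,c0 in((blobs(m,'green',15),blobs(im0.copy(),'green',15)),):
        print([cen(x).round(1).tolist() for x in c],[cen(x).round(1).tolist() for x in c0])
hsv=cv2.cvtColor(w,cv2.COLOR_RGB2HSV)
for c in blobs(w,'brass',60): print('brass',plane(i,cen(c),.033).round(4),cen(c).round())
```

```text
0.1640396023234715 [-0.05748371  0.47232771  0.19797066] [ 0.47402581 -0.08768936  0.02204001]
[[165.1, 295.9], [189.6, 203.8], [281.2, 174.9], [231.3, 138.8]] [[165.0, 295.9], [189.7, 203.8], [277.3, 173.2], [248.8, 140.4]]
brass [ 0.4054 -0.0521  0.033 ] [287. 346.]
brass [ 0.4284 -0.0925  0.033 ] [321. 298.]
brass [ 0.4557 -0.0444  0.033 ] [242. 299.]
brass [ 0.5096 -0.1107  0.033 ] [285. 186.]
```

Run:
```python
from h import *
I=vision.camera_info('side')
a=cv2.imread('pics/side0.png');b=vision.get_image('side')[...,::-1].copy()
s=ctrl.get_state();p=s['position']
print('corner bottom/top',proj(I,[.4575,-.0608,.013]).round(1),proj(I,[.4575,-.0608,.049]).round(1))
i=vision.camera_info('wrist');print('tcp in wrist',proj(i,p),'grasp',proj(i,p+[0,0,.019]))
f=lambda m:cv2.resize(m[125:215,225:335],(392,320),interpolation=cv2.INTER_CUBIC)
w=vision.get_image('wrist')[180:345,180:390,::-1]
w=np.clip(w.astype(float)*2.5,0,255).astype(np.uint8)
b2=np.clip(b.astype(float)*2.,0,255).astype(np.uint8)
cv2.imwrite('pics/g3.png',np.vstack([np.hstack([f(a),f(b2)]),cv2.resize(w,(784,280*2))[:280]]))
```

```text
corner bottom/top [279.2 194.3] [279.6 180.5]
tcp in wrist [281.98647832 242.75495904] grasp [282.06778203 254.08159152]
```

View pics/g3.png

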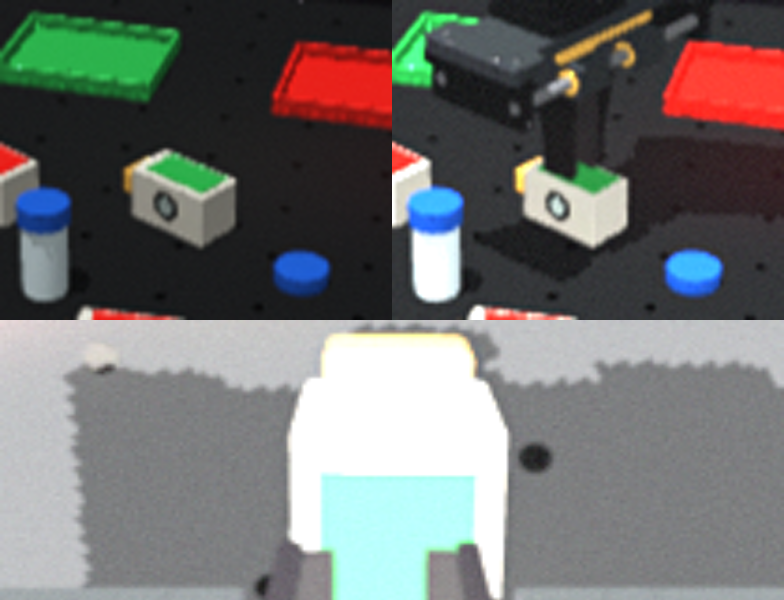

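The block has not moved. In the side view the fingertips end at its top edge and the near face stays unobscured, so they seem to be about 30 mm higher than the reported TCP. I'll open and look before going lower.

servo_tool([
  [[0,0,0,0,0,0,62],[0,0,0,0,0,0,62],[0,0,0,0,0,0,62],[0,0,0,0,0,0,62],[0,0,0,0,0,0,62]],
])

```text
time: 4.65
position: [0.4741, -0.0877, 0.0221]
tool_rot: [1.586, 0.912, -1.586]
ft_force: [0.1, -0.0, -0.0]
grip_width: 0.637
```

Run:
```python
from h import *
I=vision.camera_info('side');T=vision.camera_info('top')
b=vision.get_image('side')[...,::-1].copy();t=vision.get_image('top')[...,::-1].copy()
s=ctrl.get_state();p=s['position'];print(p,s['grip_width'],s['ft_force'])
j=np.array([.5,.866,0])
G=lambda m:np.clip(255*(m/255.)**.5,0,255).astype(np.uint8)
b=G(b)
c=cv2.resize(b[125:205,215:325],(770,560),interpolation=cv2.INTER_CUBIC)
for sg in(1,-1):
  u=proj(I,p+sg*j*.0385); print(u, ((u-[215,125])*7).round())
cv2.imwrite('pics/g4.png',c)
```

```text
[ 0.47404316 -0.08772523  0.02206558] 0.6808276354087819 [-0.37134458 -0.54095811 -0.55418796]
[263.07279758 190.6285935 ] [337. 459.]
[284.98341645 177.94449337] [490. 371.]
```

View pics/g4.png

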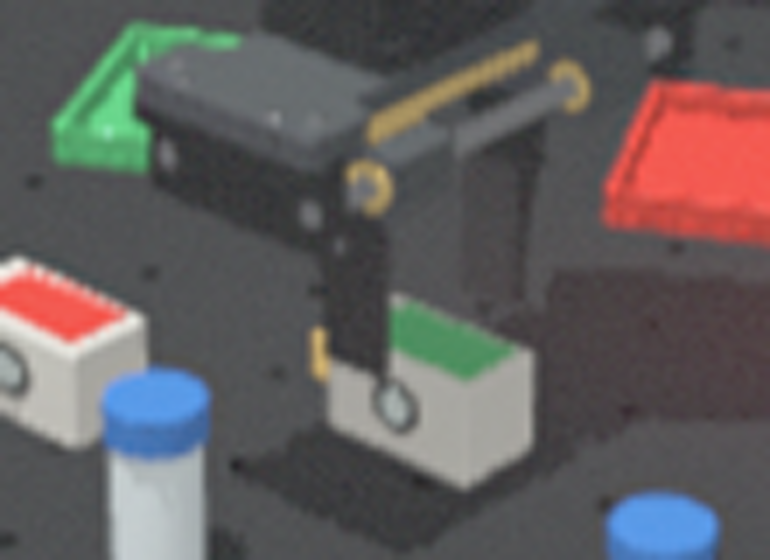

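The tips show about 13 px (near finger) and 10 px (far finger) above the projected TCP, which is about 30 mm too high. I'll go down in two stages, watching the force.

servo_tool([
  [[0,0,0,4,0,2.5,62],[0,0,0,8,0,2.5,62],[0,0,0,12,0,2.5,62],[0,0,0,15,0,2.5,62]],
])

```text
time: 5.25
position: [0.4726, -0.0898, 0.0066]
tool_rot: [1.586, 0.912, -1.586]
ft_force: [-0.0, -0.1, -0.6]
grip_width: 0.713
```

```bash
python3 go.py 0.475 -0.09 0 60.2;python3 - <<'E'
from h import *
b=vision.get_image('side')[...,::-1].copy()
G=lambda m:np.clip(255*(m/255.)**.5,0,255).astype(np.uint8)
c=cv2.resize(G(b)[125:205,215:325],(770,560),interpolation=cv2.INTER_CUBIC)
cv2.imwrite('pics/g5.png',c)
E
```

```text
cur pos [ 0.4726 -0.0898  0.0066] jaw -120.2 tilt 0.02 -> rot [-0.4 -0.   0. ] mm [ 6.6  2.2 -1. ] j [ 0.61  0.18 -0.51  2.05  0.11  0.94 -2.05] t 5.25 F [-0.  -0.1 -0.6] grip 62.0
```

View pics/g5.png

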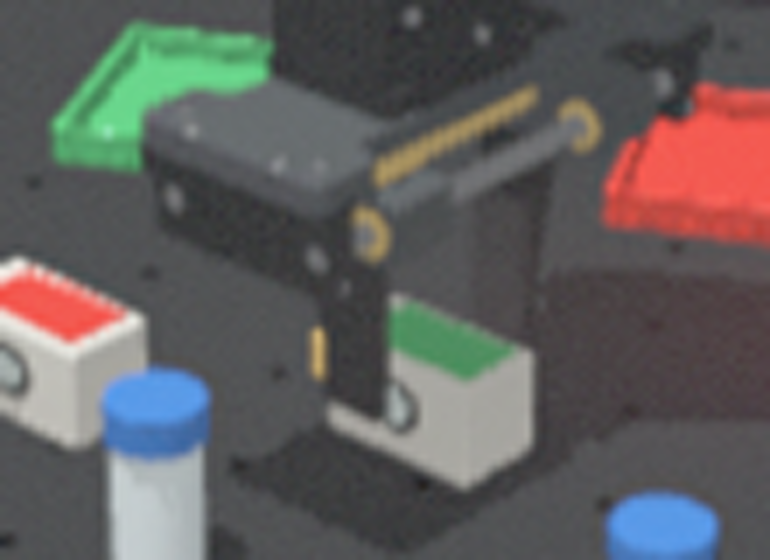

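The tip is at crop row 412, about z 0.038, so the offset is about 31 mm. I'll go 16 mm further and grip.

servo_tool([
  [[0,0,0,6,-1,0,62],[0,0,0,12,-1,0,62],[0,0,0,16,-1,0,60],[0,0,0,16,-1,0,32],[0,0,0,16,-1,0,26]],
])

```text
time: 5.92
position: [0.4721, -0.0894, -0.0089]
tool_rot: [1.586, 0.912, -1.586]
ft_force: [-0.8, 0.6, -0.1]
grip_width: 0.543
```

servo_tool([
  [[0,0,0,0,0,0,24],[0,0,0,0,0,0,24],[0,0,0,0,0,0,24],[0,0,0,0,0,0,24]],
], newtons=25)

```text
time: 6.42
position: [0.4721, -0.0895, -0.0087]
tool_rot: [1.586, 0.911, -1.586]
ft_force: [-0.0, -0.3, 1.7]
grip_width: 0.39
```

```bash
python3 go.py 0.475 -0.09 0.12 60.2
```

```text
cur pos [ 0.4721 -0.0895 -0.0087] jaw -120.2 tilt 0.03 -> rot [-0.4 -0.  -0. ] mm [-128.7    2.8   -1. ] j [ 0.6   0.2  -0.5   2.06  0.12  0.91 -2.07] t 6.42 F [-0.  -0.3  1.7] grip 33.9
```

Gripped at 33.9 mm. Lift.

servo_tool([
  [[0,0,0,-20,0,0,24],[0,0,0,-70,0,0,24],[0,0,0,-115,0,0,24],[0,0,0,-120,0,0,24]],
])

```text
time: 6.92
position: [0.4741, -0.0897, 0.114]
tool_rot: [1.589, 0.907, -1.581]
ft_force: [0.2, -0.8, -2.8]
grip_width: 0.386
```

```bash
python3 go.py 0.5844 -0.304 0.11 84.5;python3 w.py w4.png|grep -E 't |green'
```

```text
cur pos [ 0.4741 -0.0897  0.114 ] jaw -120.2 tilt 0.35 -> rot [-24.7   0.   -0.3] mm [  5.  203.1 129.7] j [ 0.64  0.04 -0.52  1.94  0.02  1.16 -1.98] t 6.92 F [ 0.2 -0.8 -2.8] grip 33.6
t 6.925 pos [ 0.4741 -0.0897  0.114 ] maxqd 0.065
green [281. 318.] (381.1, -34.7, 'size', 48.6, 15.3, 'yaw', 59.8) @.021 
green [281. 263.] (433.3, -65.3, 'size', 48.9, 42.8, 'yaw', 59.8) @.021 
green [ 34. 163.] (622.4, 71.8, 'size', 46.9, 25.6, 'yaw', 146.6) @.021 
green [442.  23.] (535.3, -287.5, 'size', 115.4, 49.8, 'yaw', 59.8) @.021 (535.2, -290.3, 'size', 117.4, 50.7, 'yaw', 59.8)
```

servo_tool([
  [[-10,0,0,0,52,33,24],[-20,0,0,0,103,66,24],[-24.7,0,0,2,155,99,24],[-24.7,0,0,4,203,130,24],[-24.7,0,0,4,203,130,24]],
])

```text
time: 7.6
position: [0.5796, -0.3092, 0.1019]
tool_rot: [1.283, 1.163, -1.289]
ft_force: [-1.3, -0.1, -3.2]
grip_width: 0.39
```

```bash
python3 go.py 0.5844 -0.304 -0.003 84.5;python3 w.py w5.png|grep -E 't |green|red'
```

```text
cur pos [ 0.5796 -0.3092  0.1019] jaw -95.9 tilt 0.33 -> rot [-0.4 -0.   0.3] mm [104.9   4.8  -5.6] j [ 0.76  0.42 -0.4   1.53  0.17  1.23 -1.34] t 7.6 F [-1.3 -0.1 -3.2] grip 34.0
t 7.6 pos [ 0.5796 -0.3092  0.1019] maxqd 0.07
red [  5. 242.] (588.0, -62.3, 'size', 28.3, 17.4, 'yaw', 8.2) @.021 
red [ 26. 222.] (599.9, -87.1, 'size', 47.1, 25.4, 'yaw', 149.5) @.021 
green [281. 318.] (479.4, -298.4, 'size', 46.7, 14.7, 'yaw', 84.1) @.021 
green [281. 263.] (537.4, -304.5, 'size', 46.7, 41.2, 'yaw', 84.1) @.021 
green [272. 180.] (589.4, -304.1, 'size', 116.7, 96.7, 'yaw', 176.4) @.021 (588.0, -303.8, 'size', 118.9, 98.5, 'yaw', 176.4)
```

View pics/w5.png

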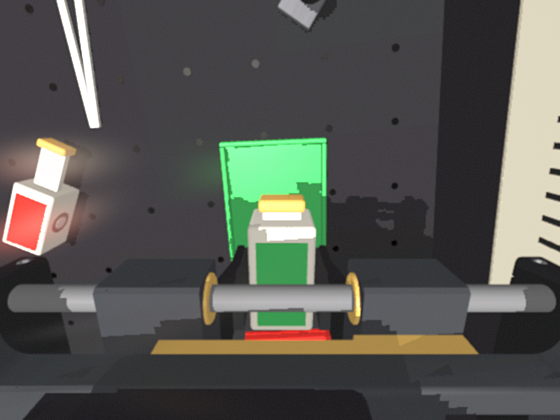

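w5 shows the block held over the green tray (far rim at row 142, cols 222-327). Lower it and release.

servo_tool([
  [[0,0,0,30,4.5,-5.5,24],[0,0,0,75,4.5,-5.5,24],[0,0,0,95,4.5,-5.5,24],[0,0,0,103,4.5,-5.5,24],[0,0,0,103,4.5,-5.5,24]],
])

```text
time: 8.28
position: [0.5872, -0.2987, 0.0045]
tool_rot: [1.28, 1.162, -1.279]
ft_force: [-1.0, 1.1, -2.8]
grip_width: 0.384
```

```bash
python3 go.py 0.5844 -0.304 -0.004 84.5
```

```text
cur pos [ 0.5872 -0.2987  0.0045] jaw -95.5 tilt 0.03 -> rot [ 0.  0. -0.] mm [ 8.5 -2.3  5.5] j [ 0.73  0.51 -0.39  1.61  0.22  1.06 -1.39] t 8.28 F [-1.   1.1 -2.8] grip 33.4
```

servo_tool([
  [[0,0,0,2,-2,4,24],[0,0,0,5,-2,4,24],[0,0,0,7.5,-2,4,24],[0,0,0,7.5,-2,4,24],[0,0,0,7.5,-2,4,24]],
])

```text
time: 8.9
position: [0.5847, -0.3025, -0.0034]
tool_rot: [1.28, 1.162, -1.279]
ft_force: [-0.8, 0.0, -2.3]
grip_width: 0.385
```

```bash
python3 go.py 0.5844 -0.304 -0.004 84.5
```

```text
cur pos [ 0.5847 -0.3025 -0.0034] jaw -95.5 tilt 0.01 -> rot [-0. -0. -0.] mm [ 0.6 -0.1  1.5] j [ 0.73  0.52 -0.39  1.62  0.22  1.05 -1.38] t 8.9 F [-0.8  0.  -2.3] grip 33.5
```

servo_tool([
  [[0,0,0,1,0,0,24],[0,0,0,2,0,0,24],[0,0,0,2,0,0,24]],
])

```text
time: 9.28
position: [0.5847, -0.3026, -0.0047]
tool_rot: [1.28, 1.162, -1.279]
ft_force: [-1.3, 1.5, 4.3]
grip_width: 0.393
```

servo_tool([
  [[0,0,0,0,0,0,43],[0,0,0,0,0,0,43],[0,0,0,-10,0,0,43],[0,0,0,-50,0,0,43],[0,0,0,-105,0,0,60]],
])

```text
time: 9.9
position: [0.5835, -0.3022, 0.0997]
tool_rot: [1.28, 1.165, -1.281]
ft_force: [0.1, 0.2, 0.5]
grip_width: 0.545
```

```bash
python3 go.py 0.52 -0.06 0.12 60.5;python3 w.py w6.png|grep -E 't |green|red'
```

```text
cur pos [ 0.5835 -0.3022  0.0997] jaw -95.5 tilt 0.16 -> rot [24.  -0.   0.2] mm [ -19.8  -86.5 -235. ] j [ 0.75  0.42 -0.41  1.53  0.17  1.23 -1.35] t 9.9 F [0.1 0.2 0.5] grip 47.4
t 9.9 pos [ 0.5835 -0.3022  0.0997] maxqd 0.768
red [  5. 237.] (593.0, -60.4, 'size', 28.1, 17.5, 'yaw', 175.8) @.021 
red [ 33. 224.] (600.1, -87.2, 'size', 46.9, 24.8, 'yaw', 149.3) @.021 
green [283. 203.] (586.8, -303.9, 'size', 122.0, 96.8, 'yaw', 176.4) @.021 (585.4, -303.8, 'size', 124.3, 98.6, 'yaw', 176.4)
```

```bash
python3 go.py 0.6025 -0.0885 0.06 59.7
```

```text
cur pos [ 0.5888 -0.3043  0.1099] jaw -95.5 tilt 0.69 -> rot [24.8  0.1 -0.7] mm [  48.9   -7.7 -216.3] j [ 0.75  0.42 -0.41  1.52  0.17  1.23 -1.35] t 9.95 F [ 3.1 -1.3  5.8] grip 50.3
```

servo_tool([
  [[10,0,0,0,-2,-54,60],[20,0,0,0,-4,-108,60],[24.8,0,0,20,-6,-162,60],[24.8,0,-0.4,45,-8,-216,60],[24.8,0,-0.4,49,-8,-216,60]],
])

```text
time: 10.58
position: [0.5967, -0.0794, 0.0496]
tool_rot: [1.579, 0.927, -1.587]
ft_force: [-0.4, -0.5, 0.6]
grip_width: 0.691
```

servo_tool([
  [[0,0,0,0,0,0,60],[0,0,0,0,0,0,60]],
])

```text
time: 10.82
position: [0.5979, -0.0892, 0.0514]
tool_rot: [1.587, 0.912, -1.594]
ft_force: [-0.1, -0.7, -0.2]
grip_width: 0.69
```

```bash
python3 w.py w7.png|grep -E 't |green|red|brass'; python3 go.py 0.6025 -0.0885 -0.009 59.7
```

```text
t 10.825 pos [ 0.5979 -0.0892  0.0514] maxqd 0.007
red [276. 240.] (600.1, -85.8, 'size', 48.0, 26.0, 'yaw', 149.1) @.021 
green [510. 100.] (588.2, -281.4, 'size', 121.5, 66.8, 'yaw', 176.3) @.021 (586.4, -284.9, 'size', 124.3, 68.4, 'yaw', 176.3)
brass [163. 299.] (597.4, 22.1, 'size', 49.2, 16.1, 'yaw', 138.8) @.021 
brass [399. 298.] (500.9, -141.7, 'size', 49.9, 15.6, 'yaw', 158.9) @.021 
brass [ 87. 225.] (678.2, 37.0, 'size', 33.9, 11.2, 'yaw', 59.5) @.021 
brass [545.  42.] (624.8, -299.6, 'size', 15.8, 7.8, 'yaw', 81.0) @.021 
cur pos [ 0.5979 -0.0891  0.0514] jaw -120.5 tilt 0.3 -> rot [-0.2  0.1  0.3] mm [60.3  4.  -3. ] j [ 0.46  0.37 -0.43  1.71  0.17  1.1  -2.12] t 10.88 F [-0.6 -0.7 -0.3] grip 60.0
```

View pics/w7.png

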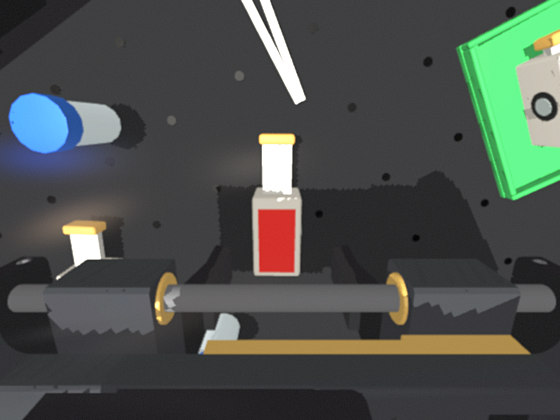

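w7 shows red_out between the fingers (cols 254-300, slightly left of centre), with its blade ahead at rows 135-190. Descend and grip.

servo_tool([
  [[0,0,0,15,2,-3.8,60],[0,0,0,35,2,-3.8,60],[0,0,0,52,2,-3.8,60],[0,0,0,60,2,-3.8,60],[0,0,0,60.5,2,-3.8,60]],
])

```text
time: 11.5
position: [0.5999, -0.0842, -0.011]
tool_rot: [1.584, 0.918, -1.594]
ft_force: [0.5, -0.3, 0.6]
grip_width: 0.686
```

servo_tool([
  [[0,0,0,0,0,0,24],[0,0,0,0,0,0,24],[0,0,0,0,0,0,24],[0,0,0,0,0,0,24],[0,0,0,0,0,0,24]],
])

```text
time: 12.12
position: [0.6007, -0.0853, -0.0094]
tool_rot: [1.584, 0.915, -1.593]
ft_force: [-1.4, -2.9, 3.9]
grip_width: 0.389
```

```bash
python3 go.py 0.6015 -0.0868 0.11 59.7
```

```text
cur pos [ 0.6007 -0.0853 -0.0094] jaw -120.3 tilt 0.37 -> rot [-0.   0.1  0.3] mm [-119.4    0.8    1.2] j [ 0.44  0.44 -0.42  1.75  0.21  1.   -2.16] t 12.12 F [-1.4 -2.9  3.9] grip 33.8
```

servo_tool([
  [[0,0,0,-20,0,0,24],[0,0,0,-70,0,0,24],[0,0,0,-115,0,0,24],[0,0,0,-122,0,0,24]],
])

```text
time: 12.62
position: [0.6044, -0.0841, 0.1168]
tool_rot: [1.589, 0.912, -1.585]
ft_force: [-0.3, -0.1, -2.5]
grip_width: 0.394
```

```bash
python3 go.py 0.395 0.296 0.11 101
```

```text
cur pos [ 0.6044 -0.0841  0.1168] jaw -120.3 tilt 0.12 -> rot [-41.3  -0.1  -0.1] mm [   7.1 -372.4 -222.7] j [ 0.46  0.31 -0.44  1.64  0.14  1.22 -2.11] t 12.62 F [-0.3 -0.1 -2.5] grip 34.3
```

servo_tool([
  [[-8,0,0,0,-46,-28,24],[-16,0,0,0,-92,-55,24],[-24,0,0,0,-138,-82,24],[-32,0,0,0,-184,-110,24],[-41,0,0,0,-230,-138,24]],
])

```text
time: 13.25
position: [0.4705, 0.152, 0.1125]
tool_rot: [1.065, 1.301, -1.071]
ft_force: [1.1, 1.6, -2.0]
grip_width: 0.385
```

```bash
python3 go.py 0.395 0.296 0.11 101
```

```text
cur pos [0.4705 0.152  0.1125] jaw -79.0 tilt 0.46 -> rot [-0.  -0.2  0.4] mm [   3.4  -46.6 -155.7] j [ 0.31  0.1  -0.7   1.9   0.06  1.17 -1.79] t 13.25 F [ 1.1  1.6 -2. ] grip 33.5
```

servo_tool([
  [[0,0,0.4,2,-12,-45,24],[0,0,0.4,3,-24,-90,24],[0,0,0.4,3,-36,-130,24],[0,0,0.4,3,-46,-153,24],[0,0,0.4,3,-46,-153,24]],
])

```text
time: 13.88
position: [0.3964, 0.2942, 0.1105]
tool_rot: [1.069, 1.297, -1.066]
ft_force: [-0.0, -1.0, -2.2]
grip_width: 0.386
```

```bash
python3 w.py w8.png|grep -E 't |green|red|outl';python3 go.py 0.395 0.296 0.005 101
```

```text
t 13.875 pos [0.3964 0.2942 0.1105] maxqd 0.052
red [281. 319.] (290.8, 273.7, 'size', 49.0, 17.6, 'yaw', 101.1) @.021 
red [281. 264.] (350.5, 285.0, 'size', 49.4, 41.5, 'yaw', 101.1) @.021 
red [529. 180.] (469.3, 91.1, 'size', 47.7, 25.6, 'yaw', 179.9) @.021 
red [247. 184.] (405.8, 324.7, 'size', 88.4, 16.9, 'yaw', 8.7) @.021 
red [311. 181.] (427.2, 275.1, 'size', 66.6, 11.0, 'yaw', 12.9) @.021 
green [306.  38.] (545.1, 304.2, 'size', 64.9, 40.0, 'yaw', 99.9) @.021 
outline [528. 176.] (472.1, 97.1, 'size', 60.3, 46.6, 'yaw', 179.8)
cur pos [0.3978 0.2924 0.1105] jaw -79.2 tilt 0.16 -> rot [-0.2 -0.2  0. ] mm [105.5  -2.1  -3.7] j [ 0.12  0.1  -0.84  1.91  0.08  1.16 -2.13] t 13.93 F [ 0.3 -0.2 -1.9] grip 34.1
```

View pics/w8.png

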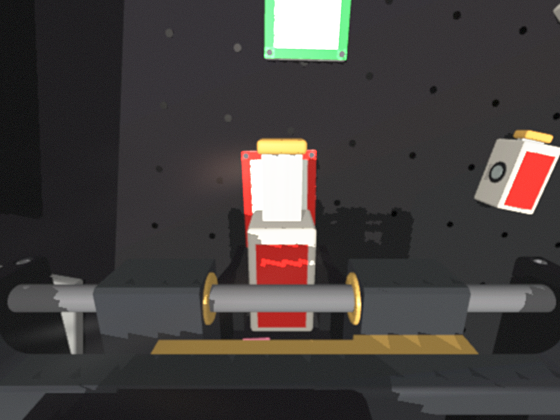

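Run:
```python
from h import *
i=vision.camera_info('wrist')
for n,(a,b) in dict(red=((242,152),(317,150)),).items():
    A,B=plane(i,a,.021),plane(i,b,.021); d=B-A; L=np.hypot(*d[:2]); x=np.array([-d[1],d[0]])/L
    print('far edge',A.round(4),B.round(4),'len',L.round(4),'yaw',np.degrees(np.arctan2(x[1],x[0])).round(1),'centre',((A+B)[:2]/2-.055*x).round(4))
A,B=plane(i,(265,61),.021),plane(i,(348,61),.021); d=B-A; L=np.hypot(*d[:2]); x=np.array([-d[1],d[0]])/L
print('green near edge len',L,'yaw',np.degrees(np.arctan2(x[1],x[0])).round(1),'centre',((A+B)[:2]/2+.055*x).round(4))
print('brass in hand',plane(i,(282,146),.152), 'block c', plane(i,(282,146),.152)[:2]-.0695*np.array([np.cos(np.radians(11)),np.sin(np.radians(11))]))
```

```text
far edge [0.4447 0.339  0.021 ] [0.4598 0.2705 0.021 ] len 0.0702 yaw 12.4 centre [0.3985 0.293 ]
green near edge len 0.07149781922506211 yaw 10.8 centre [0.5855 0.3064]
brass in hand [0.46596442 0.30508705 0.152     ] block c [0.39774133 0.29182583]
```

w8 shows the red plate's far corners at (242,152) and (317,150), an edge of 70.2 mm that matches the given width. That puts its centre at (0.398,0.293) with yaw 12, and the held block is within 2 mm of it. Lower it.

servo_tool([
  [[-1,0,0,30,0,-1.5,24],[-1,0,0,75,0,-1.5,24],[-1,0,0,100,0,-1.5,24],[-1,0,0,107,0,-1.5,24],[-1,0,0,107,0,-1.5,24]],
])

```text
time: 14.55
position: [0.3991, 0.2935, 0.0042]
tool_rot: [1.061, 1.3, -1.057]
ft_force: [0.8, -0.1, -0.6]
grip_width: 0.386
```

servo_tool([
  [[0,0,0,0,0,0,24]],
])

```text
time: 14.68
position: [0.3998, 0.2945, 0.0054]
tool_rot: [1.062, 1.299, -1.054]
ft_force: [-0.7, 0.3, -1.7]
grip_width: 0.386
```

```bash
python3 go.py 0.3975 0.294 -0.0015 101.8
```

```text
cur pos [0.3998 0.2945 0.0054] jaw -78.3 tilt 0.28 -> rot [-0.1 -0.2 -0.2] mm [ 6.8 -2.4  0.1] j [ 0.06  0.27 -0.81  2.01  0.23  0.96 -2.24] t 14.68 F [-0.7  0.3 -1.7] grip 33.6
```

servo_tool([
  [[0,0,0,3,-2,0,24],[0,0,0,6,-2,0,24],[0,0,0,7,-2,0,24],[0,0,0,7,-2,0,24]],
])

```text
time: 15.18
position: [0.3971, 0.2939, -0.0015]
tool_rot: [1.06, 1.3, -1.055]
ft_force: [-3.3, -1.3, 9.4]
grip_width: 0.388
```

```bash
python3 go.py 0.3975 0.294 -0.0015 101.8
```

```text
cur pos [ 0.3971  0.2939 -0.0015] jaw -78.3 tilt 0.16 -> rot [-0.1 -0.1 -0.1] mm [0.  0.4 0. ] j [ 0.05  0.27 -0.81  2.02  0.24  0.95 -2.25] t 15.18 F [-3.3 -1.3  9.4] grip 33.8
```

servo_tool([
  [[0,0,0,0,0,0,60],[0,0,0,0,0,0,60],[0,0,0,-20,0,0,60],[0,0,0,-70,0,0,60],[0,0,0,-110,0,0,60]],
])

```text
time: 15.8
position: [0.3969, 0.2942, 0.11]
tool_rot: [1.061, 1.3, -1.053]
ft_force: [1.1, 0.3, 0.5]
grip_width: 0.685
```

```bash
python3 w.py w9.png|grep -E 't |green|red|outl|brass';python3 go.py 0.470 0.0905 0.06 90
```

```text
t 15.8 pos [0.3969 0.2942 0.11  ] maxqd 0.624
red [282. 221.] (393.5, 293.0, 'size', 48.2, 25.8, 'yaw', 11.8) @.021 
red [529. 184.] (469.2, 91.0, 'size', 47.0, 24.8, 'yaw', 179.9) @.021 
red [280. 209.] (405.5, 298.1, 'size', 100.0, 65.3, 'yaw', 11.8) @.021 
green [309.  39.] (545.8, 304.4, 'size', 64.9, 41.4, 'yaw', 99.8) @.021 
brass [399. 299.] (329.6, 157.2, 'size', 64.3, 21.3, 'yaw', 20.8) @.021 
brass [164. 298.] (280.5, 393.0, 'size', 63.5, 20.1, 'yaw', 1.2) @.021 
brass [524. 138.] (507.8, 90.0, 'size', 36.3, 8.9, 'yaw', 92.5) @.021 
cur pos [0.3997 0.2964 0.115 ] jaw -78.2 tilt 0.7 -> rot [11.8 -0.4 -0.6] mm [ 54.1  26.3 216.2] j [ 0.14  0.1  -0.86  1.91  0.08  1.16 -2.12] t 15.85 F [1.6 2.7 2.3] grip 59.9
```

servo_tool([
  [[4,0,0,0,6,54,60],[8,0,0,5,13,108,60],[11.8,0,0,20,20,162,60],[11.8,-0.4,-0.6,40,26,215,60],[11.8,-0.4,-0.6,52,26,215,60]],
])

```text
time: 16.48
position: [0.4669, 0.0838, 0.0544]
tool_rot: [1.208, 1.207, -1.226]
ft_force: [-0.0, 0.2, 0.6]
grip_width: 0.689
```

servo_tool([
  [[0,0,0,0,0,0,60],[0,0,0,0,0,0,60]],
])

```text
time: 16.73
position: [0.4659, 0.0901, 0.0554]
tool_rot: [1.202, 1.213, -1.216]
ft_force: [-0.6, 0.3, 0.4]
grip_width: 0.687
```

```bash
python3 w.py w10.png|grep -E 't |green|red|outl|brass';python3 go.py 0.471 0.0908 -0.009 90
```

```text
t 16.725 pos [0.4659 0.0901 0.0554] maxqd 0.005
red [ 48. 249.] (451.5, 263.2, 'size', 34.4, 29.5, 'yaw', 102.7) @.021 
red [281. 234.] (469.6, 90.1, 'size', 45.9, 25.6, 'yaw', 180.0) @.021 
green [ 17. 134.] (539.4, 260.4, 'size', 25.3, 6.7, 'yaw', 96.1) @.021 
green [18. 78.] (573.9, 252.0, 'size', 58.6, 6.8, 'yaw', 9.7) @.021 
brass [396. 295.] (405.8, -7.2, 'size', 52.4, 17.1, 'yaw', 10.8) @.021 
brass [163. 298.] (406.7, 186.9, 'size', 51.1, 16.1, 'yaw', 169.5) @.021 
brass [  7. 231.] (467.0, 301.4, 'size', 10.6, 5.7, 'yaw', 90.0) @.021 
brass [282. 174.] (508.9, 90.1, 'size', 25.7, 6.6, 'yaw', 90.0) @.021 
outline [ 36. 247.] (462.2, 268.1, 'size', 55.3, 22.6, 'yaw', 89.9)
outline [282. 219.] (480.7, 90.0, 'size', 60.1, 34.2, 'yaw', 0.0)
outline [386. 130.] (541.6, 21.6, 'size', 25.8, 18.7, 'yaw', 175.0)
outline [295.  22.] (599.4, 79.4, 'size', 44.4, 28.9, 'yaw', 90.2)
cur pos [0.466  0.0901 0.0555] jaw -89.9 tilt 0.5 -> rot [0.1 0.2 0.4] mm [64.5  5.5 -1. ] j [ 0.38  0.11 -0.65  2.01  0.08  1.05 -1.88] t 16.77 F [0.5 0.6 1.7] grip 59.6
```

servo_tool([
  [[0,0,0.4,15,5,0,60],[0,0,0.4,35,5,0,60],[0,0,0.4,55,5,0,60],[0,0,0.4,64,5,0,60],[0,0,0.4,64,5,0,60]],
])

```text
time: 17.4
position: [0.4695, 0.0883, -0.0102]
tool_rot: [1.205, 1.208, -1.215]
ft_force: [0.5, -0.2, -0.1]
grip_width: 0.691
```

servo_tool([
  [[0,0,0,0,0,0,24],[0,0,0,0,0,0,24],[0,0,0,0,0,0,24],[0,0,0,0,0,0,24],[0,0,0,0,0,0,24]],
])

```text
time: 18.02
position: [0.4705, 0.0883, -0.0091]
tool_rot: [1.207, 1.206, -1.214]
ft_force: [-0.9, 1.2, 3.2]
grip_width: 0.39
```

servo_tool([
  [[0,0,0,-20,0,0,24],[0,0,0,-70,0,0,24],[0,0,0,-115,0,0,24],[0,0,0,-122,0,0,24]],
])

```text
time: 18.52
position: [0.4724, 0.0887, 0.1152]
tool_rot: [1.209, 1.202, -1.211]
ft_force: [0.2, 0.7, -1.8]
grip_width: 0.386
```

```bash
python3 go.py 0.375 -0.299 0.11 85
```

```text
cur pos [0.4724 0.0887 0.1152] jaw -90.1 tilt 0.34 -> rot [ 4.9  0.3 -0.2] mm [  6.8 -96.6 387.9] j [ 0.41  0.04 -0.66  1.94  0.04  1.17 -1.84] t 18.52 F [ 0.2  0.7 -1.8] grip 33.6
```

servo_tool([
  [[1,0,0,0,0,48,24],[2,0,0,0,0,96,24],[3,0,0,0,0,144,24],[4,0,0,0,-5,192,24],[4.9,0,0,0,-15,240,24]],
])

```text
time: 19.15
position: [0.4534, -0.1527, 0.1118]
tool_rot: [1.268, 1.167, -1.279]
ft_force: [1.2, -0.2, -1.4]
grip_width: 0.392
```

```bash
python3 go.py 0.375 -0.299 0.11 85
```

```text
cur pos [ 0.4534 -0.1527  0.1118] jaw -95.0 tilt 0.35 -> rot [-0.   0.2  0.3] mm [  2.7 -65.3 152.6] j [ 0.67  0.03 -0.41  1.95  0.02  1.16 -1.41] t 19.15 F [ 1.2 -0.2 -1.4] grip 34.1
```

servo_tool([
  [[0,0,0.3,0,-20,45,24],[0,0,0.3,2,-40,90,24],[0,0,0.3,2,-58,135,24],[0,0,0.3,2,-65,152,24],[0,0,0.3,2,-65,152,24]],
])

```text
time: 19.77
position: [0.3756, -0.2973, 0.1111]
tool_rot: [1.273, 1.162, -1.276]
ft_force: [-0.4, 0.9, -2.2]
grip_width: 0.386
```

```bash
python3 w.py w11.png|grep -E 't |green|red|outl|brass';python3 go.py 0.375 -0.299 0.0 85
```

```text
t 19.775 pos [ 0.3756 -0.2973  0.1111] maxqd 0.049
red [281. 319.] (268.3, -287.5, 'size', 48.3, 17.6, 'yaw', 84.7) @.021 
red [281. 264.] (328.3, -293.2, 'size', 48.7, 40.5, 'yaw', 84.7) @.021 
red [277. 182.] (382.9, -285.1, 'size', 122.3, 112.4, 'yaw', 86.7) @.021 (381.6, -284.7, 'size', 124.5, 114.5, 'yaw', 86.7)
green [267.  20.] (536.7, -300.6, 'size', 96.6, 30.1, 'yaw', 84.9) @.021 (538.2, -300.6, 'size', 98.3, 30.7, 'yaw', 84.9)
brass [355. 298.] (274.6, -364.5, 'size', 62.8, 14.6, 'yaw', 1.5) @.021 
brass [208. 298.] (288.5, -213.9, 'size', 62.5, 14.6, 'yaw', 168.2) @.021 
brass [281. 204.] (378.7, -297.7, 'size', 44.2, 16.8, 'yaw', 81.9) @.021 
cur pos [ 0.3768 -0.2959  0.1114] jaw -95.0 tilt 0.2 -> rot [-0.   0.2 -0.1] mm [111.4  -1.7   2.9] j [ 0.85  0.02 -0.24  1.96  0.01  1.16 -1.05] t 19.82 F [ 0.4  0.8 -1.5] grip 33.9
```

View pics/w11.png

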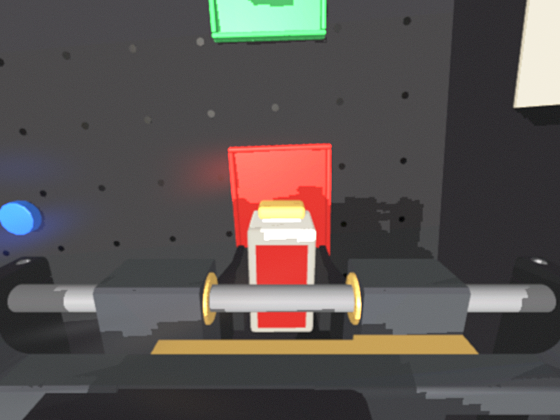

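w11 shows the block centred over the red tray (far corners at (230,148) and (331,145)). Lower it.

servo_tool([
  [[0,0,0,30,-1,1,24],[0,0,0,75,-1,1,24],[0,0,0,105,-1,1,24],[0,0,0,112,-1,1,24],[0,0,0,112,-1,1,24]],
])

```text
time: 20.45
position: [0.3771, -0.2976, 0.0007]
tool_rot: [1.27, 1.162, -1.271]
ft_force: [0.0, 0.2, -0.8]
grip_width: 0.388
```

servo_tool([
  [[0,0,0,0,0,0,24],[0,0,0,0,0,0,24]],
])

```text
time: 20.7
position: [0.3771, -0.2992, 0.0017]
tool_rot: [1.271, 1.158, -1.272]
ft_force: [-0.0, -0.8, -0.9]
grip_width: 0.386
```

```bash
python3 go.py 0.375 -0.299 -0.005 85
```

```text
cur pos [ 0.3771 -0.2992  0.0017] jaw -95.0 tilt 0.46 -> rot [-0.   0.3 -0.3] mm [ 6.6 -2.1 -0.1] j [ 0.84  0.16 -0.24  2.06  0.05  0.92 -1.09] t 20.7 F [-0.  -0.8 -0.9] grip 33.6
```

servo_tool([
  [[0,0,0,3,-1,0,24],[0,0,0,6,-1,0,24],[0,0,0,7,-1,0,24],[0,0,0,7,-1,0,24]],
])

```text
time: 21.2
position: [0.3752, -0.2988, -0.0051]
tool_rot: [1.271, 1.161, -1.274]
ft_force: [-4.1, 3.3, 11.4]
grip_width: 0.39
```

servo_tool([
  [[0,0,0,0,0,0,43],[0,0,0,0,0,0,43],[0,0,0,-10,0,0,43],[0,0,0,-50,0,0,43],[0,0,0,-110,0,0,60]],
])

```text
time: 21.82
position: [0.3736, -0.297, 0.1036]
tool_rot: [1.272, 1.165, -1.274]
ft_force: [0.8, -1.4, 0.8]
grip_width: 0.545
```

```bash
python3 w.py w12.png|grep -E 't |green|red|outl|brass';python3 go.py 0.623 0.0715 0.11 57
```

```text
t 21.825 pos [ 0.3736 -0.297   0.1036] maxqd 1.03
red [279. 201.] (377.9, -286.9, 'size', 121.8, 118.2, 'yaw', 176.9) @.021 (376.5, -286.6, 'size', 124.1, 120.3, 'yaw', 176.9)
green [267.  17.] (534.1, -300.5, 'size', 96.4, 25.7, 'yaw', 85.1) @.021 (535.6, -300.5, 'size', 98.2, 26.2, 'yaw', 85.1)
brass [378. 298.] (275.5, -385.5, 'size', 61.7, 17.1, 'yaw', 3.0) @.021 
brass [185. 298.] (292.7, -193.2, 'size', 61.5, 16.9, 'yaw', 165.6) @.021 
outline [543.  55.] (486.6, -507.3, 'size', 71.4, 29.7, 'yaw', 0.1)
cur pos [ 0.3787 -0.3007  0.113 ] jaw -95.0 tilt 0.97 -> rot [28.   0.4 -0.9] mm [   1.3  210.9 -392.1] j [ 0.86  0.02 -0.24  1.96  0.01  1.15 -1.05] t 21.88 F [ 3.3 -1.5  5.3] grip 50.3
```

servo_tool([
  [[6,0,0,0,27,-50,60],[12,0,0,0,54,-100,60],[18,0,0,0,81,-150,60],[24,0,0,0,108,-200,60],[28,0,0,0,135,-250,60]],
])

```text
time: 22.5
position: [0.5323, -0.0594, 0.1033]
tool_rot: [1.621, 0.87, -1.619]
ft_force: [1.1, -1.2, -0.5]
grip_width: 0.69
```

```bash
python3 go.py 0.623 0.0715 0.07 57
```

```text
cur pos [ 0.5323 -0.0594  0.1033] jaw -123.2 tilt 0.4 -> rot [-0.2  0.1 -0.4] mm [  33.     4.1 -159.3] j [ 0.51  0.17 -0.49  1.84  0.09  1.15 -2.16] t 22.5 F [ 1.1 -1.2 -0.5] grip 60.0
```

servo_tool([
  [[0,0,-0.4,0,1,-50,60],[0,0,-0.4,0,2,-100,60],[0,0,-0.4,20,4,-150,60],[0,0,-0.4,33,4,-159,60],[0,0,-0.4,33,4,-159,60]],
])

```text
time: 23.12
position: [0.62, 0.0701, 0.0679]
tool_rot: [1.614, 0.881, -1.625]
ft_force: [0.4, -0.6, -0.9]
grip_width: 0.692
```

servo_tool([
  [[0,0,0,0,0,0,60],[0,0,0,0,0,0,60]],
])

```text
time: 23.38
position: [0.6215, 0.0683, 0.0703]
tool_rot: [1.619, 0.876, -1.623]
ft_force: [-0.2, -0.4, 0.1]
grip_width: 0.691
```

```bash
python3 w.py w13.png|grep -E 't |green|red|outl|brass';python3 go.py 0.623 0.0715 -0.009 57
```

```text
t 23.375 pos [0.6215 0.0683 0.0703] maxqd 0.005
green [276. 232.] (623.5, 72.8, 'size', 46.6, 25.3, 'yaw', 146.8) @.021 
brass [399. 298.] (507.5, 19.7, 'size', 54.5, 18.0, 'yaw', 157.5) @.021 
brass [163. 298.] (620.7, 192.4, 'size', 54.1, 17.6, 'yaw', 137.7) @.021 
brass [ 70. 112.] (783.5, 158.7, 'size', 84.8, 28.7, 'yaw', 0.7) @.021 
outline [389. 251.] (562.3, 4.0, 'size', 31.3, 16.1, 'yaw', 56.8)
outline [130. 199.] (703.6, 148.0, 'size', 72.9, 7.6, 'yaw', 0.6)
cur pos [0.6215 0.0686 0.0703] jaw -123.1 tilt 0.15 -> rot [-0.1  0.1  0. ] mm [79.2 -0.3 -3.4] j [ 0.28  0.41 -0.54  1.64  0.23  1.16 -2.47] t 23.43 F [ 0.1  0.  -0.9] grip 60.0
```

servo_tool([
  [[0,0,0,20,0.5,-4.5,60],[0,0,0,45,0.5,-4.5,60],[0,0,0,68,0.5,-4.5,60],[0,0,0,79,0.5,-4.5,60],[0,0,0,79,0.5,-4.5,60]],
])

```text
time: 24.05
position: [0.6229, 0.0736, -0.011]
tool_rot: [1.615, 0.881, -1.625]
ft_force: [-0.2, 0.6, 0.1]
grip_width: 0.69
```

servo_tool([
  [[0,0,0,0,0,0,24],[0,0,0,0,0,0,24],[0,0,0,0,0,0,24],[0,0,0,0,0,0,24],[0,0,0,0,0,0,24]],
])

```text
time: 24.68
position: [0.6239, 0.0729, -0.0091]
tool_rot: [1.616, 0.878, -1.623]
ft_force: [-3.4, -2.0, 6.4]
grip_width: 0.389
```

servo_tool([
  [[0,0,0,-20,0,0,24],[0,0,0,-70,0,0,24],[0,0,0,-115,0,0,24],[0,0,0,-122,0,0,24]],
])

```text
time: 25.18
position: [0.627, 0.0752, 0.117]
tool_rot: [1.623, 0.877, -1.614]
ft_force: [-0.4, 0.2, -2.6]
grip_width: 0.39
```

```bash
python3 go.py 0.5855 0.3068 0.11 100.5
```

```text
cur pos [0.627  0.0752 0.117 ] jaw -123.0 tilt 0.29 -> rot [-43.5  -0.1  -0.3] mm [   6.8 -160.9 -171.7] j [ 0.28  0.37 -0.56  1.58  0.21  1.24 -2.46] t 25.18 F [-0.4  0.2 -2.6] grip 33.9
```

servo_tool([
  [[-9,0,0,0,-32,-34,24],[-18,0,0,0,-64,-68,24],[-27,0,0,0,-97,-103,24],[-36,0,0,3,-129,-137,24],[-43.5,0,0,6,-161,-172,24]],
])

```text
time: 25.8
position: [0.5817, 0.3068, 0.1048]
tool_rot: [1.067, 1.295, -1.074]
ft_force: [1.5, 0.1, -1.4]
grip_width: 0.391
```

servo_tool([
  [[0,0,0,0,0,0,24],[0,0,0,0,0,0,24]],
])

```text
time: 26.05
position: [0.5823, 0.3052, 0.1049]
tool_rot: [1.069, 1.292, -1.077]
ft_force: [-0.4, -1.5, -3.3]
grip_width: 0.389
```

```bash
python3 w.py w14.png|grep -E 't |green|outl|brass';python3 go.py 0.5855 0.3068 0.0 100.5
python3 - <<'E'
from h import *
im=cv2.imread('pics/w14.png')
cv2.imwrite('pics/w14c.png',cv2.resize(im[100:300,180:380],(700,700),interpolation=cv2.INTER_CUBIC)[:590])
E
```

```text
t 26.05 pos [0.5823 0.3052 0.1049] maxqd 0.026
green [282. 319.] (480.6, 286.0, 'size', 46.4, 16.1, 'yaw', 100.4) @.021 
green [281. 264.] (538.7, 296.9, 'size', 47.3, 40.7, 'yaw', 100.4) @.021 
green [312. 179.] (616.8, 284.7, 'size', 65.0, 13.8, 'yaw', 16.4) @.021 
green [246. 187.] (603.5, 337.6, 'size', 101.1, 42.8, 'yaw', 164.0) @.021 
brass [353. 294.] (505.4, 215.4, 'size', 62.7, 14.8, 'yaw', 15.8) @.021 
brass [208. 298.] (479.1, 360.9, 'size', 61.5, 14.1, 'yaw', 3.8) @.021 
brass [494.  27.] (762.4, 165.8, 'size', 41.6, 28.8, 'yaw', 3.3) @.021 
outline [471. 103.] (701.5, 175.8, 'size', 73.4, 7.3, 'yaw', 0.7)
outline [291.   8.] (738.5, 321.9, 'size', 34.5, 16.4, 'yaw', 100.6)
cur pos [0.583  0.3042 0.1051] jaw -79.6 tilt 0.28 -> rot [-0.1  0.1  0.3] mm [105.1   3.4  -2.3] j [ 0.03  0.49 -0.74  1.51  0.34  1.27 -2.14] t 26.1 F [ 0.9  0.  -3.8] grip 33.7
```

View pics/w14c.png

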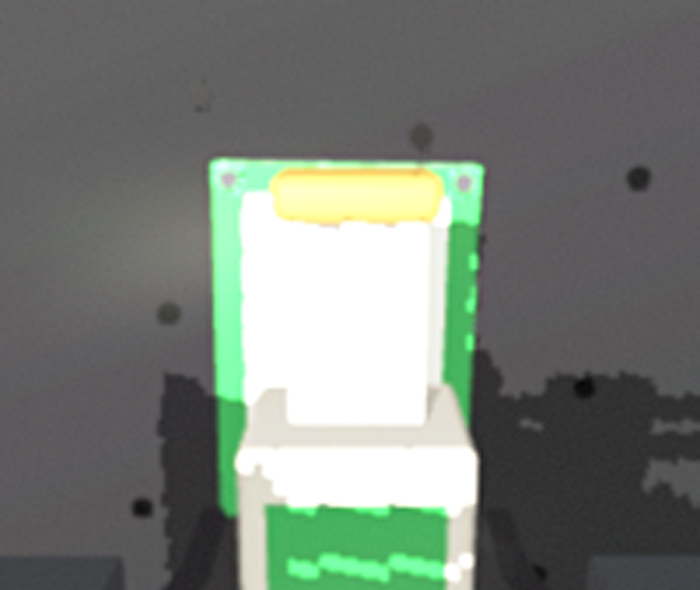

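w14c shows the green plate's far corners at crop (210,160) and (484,166), full-picture (240,145.7) and (318.3,147.4). The held block's brass grip is at full-picture (281.7,156).

Run:
```python
from h import *
i=vision.camera_info('wrist')
A,B=plane(i,(240,145.7),.021),plane(i,(318.3,147.4),.021); d=B-A; L=np.hypot(*d[:2]); x=np.array([-d[1],d[0]])/L
print('len',L.round(4),'yaw',np.degrees(np.arctan2(x[1],x[0])).round(1),'centre',((A+B)[:2]/2-.055*x).round(4))
b=plane(i,(281.7,156),.147)[:2];print('brass',b,'blockc',b-.0665*np.array([np.cos(np.radians(10.4)),np.sin(np.radians(10.4))]))
```

```text
len 0.0715 yaw 9.2 centre [0.5873 0.3079]
brass [0.64653999 0.31582801] blockc [0.58113249 0.30382349]
```

servo_tool([
  [[0.6,0,0,30,4,-3,24],[0.6,0,0,75,4,-3,24],[0.6,0,0,95,4,-3,24],[0.6,0,0,101,4,-3,24],[0.6,0,0,101,4,-3,24]],
])

```text
time: 26.72
position: [0.5867, 0.3094, 0.006]
tool_rot: [1.08, 1.287, -1.083]
ft_force: [0.2, -0.2, -1.3]
grip_width: 0.388
```

servo_tool([
  [[0,0,0,0,0,0,24],[0,0,0,0,0,0,24]],
])

```text
time: 26.98
position: [0.5867, 0.3098, 0.0065]
tool_rot: [1.08, 1.286, -1.082]
ft_force: [0.7, 1.0, -3.0]
grip_width: 0.387
```

```bash
python3 go.py 0.5865 0.3076 -0.0015 99.8
```

```text
cur pos [0.5867 0.3098 0.0065] jaw -80.1 tilt 0.06 -> rot [0.1 0.  0.1] mm [ 8.  -0.6  2.1] j [-0.01  0.59 -0.7   1.59  0.41  1.11 -2.2 ] t 26.98 F [ 0.7  1.  -3. ] grip 33.7
```

servo_tool([
  [[0,0,0,3,0,2,24],[0,0,0,6,0,2,24],[0,0,0,8,0,2,24],[0,0,0,8,0,2,24]],
])

```text
time: 27.48
position: [0.5865, 0.3069, -0.0011]
tool_rot: [1.079, 1.286, -1.084]
ft_force: [-3.1, -3.1, 7.4]
grip_width: 0.388
```

servo_tool([
  [[0,0,0,0,0,0,60],[0,0,0,0,0,0,60],[0,0,0,-20,0,0,60],[0,0,0,-70,0,0,60],[0,0,0,-120,0,0,60]],
])

```text
time: 28.1
position: [0.5866, 0.3078, 0.1196]
tool_rot: [1.079, 1.288, -1.083]
ft_force: [0.1, 0.2, 0.3]
grip_width: 0.688
```

```bash
python3 go.py 0.50 0.0 0.30
```

```text
cur pos [0.5866 0.3078 0.1196] jaw -80.1 tilt 0.15 -> rot [-0.   0.   0.2] mm [-180.  -138.7  288.3] j [ 0.02  0.49 -0.74  1.48  0.34  1.3  -2.15] t 28.1 F [0.1 0.2 0.3] grip 59.8
```

servo_tool([
  [[0,0,0,-40,-20,40,60],[0,0,0,-75,-50,85,60],[0,0,0,-105,-80,130,60],[0,0,0,-130,-105,175,60],[0,0,0,-150,-130,220,60]],
])

```text
time: 28.72
position: [0.4964, 0.0676, 0.2703]
tool_rot: [1.079, 1.285, -1.081]
ft_force: [0.4, -0.1, 0.4]
grip_width: 0.688
```

servo_tool([
  [[0,0,0,0,0,40,60],[0,0,0,0,0,60,60],[0,0,0,0,0,60,60]],
])

```text
time: 29.1
position: [0.5072, 0.0091, 0.2677]
tool_rot: [1.081, 1.287, -1.085]
ft_force: [0.4, 0.1, -0.0]
grip_width: 0.689
```

```bash
python3 - <<'E'
from h import *
import m
im={n:vision.get_image(n) for n in('top','side')}
for n in im: cv2.imwrite(f'pics/{n}9.png',im[n][...,::-1])
m.run(im)
c=np.hstack([cv2.resize(im['top'][60:300,80:470],(400,246)),cv2.resize(im['side'][110:340,100:400],(400,306))[:246]])
cv2.imwrite('pics/end.png',cv2.resize(c,(800,246))[...,::-1])
E
python3 w.py w15.png
```

```text
red [146.  359.5] [404. 312.] X [0.1956 0.2848 0.0365] gap 0.0006 size 0.025 0.046 yaw 13.400000000000006
red [135.3 257.5] [280. 289.] X [0.3949 0.2926 0.0566] gap 0.0005 size 0.022 0.045 yaw 10.300000000000011
red [139.6 259.6] [280. 289.] X [0.3933 0.2863 0.0505] gap 0.0047 size 0.075 0.115 yaw 11.900000000000006
red [422.8 239.7] [329. 137.] X [ 0.3696 -0.2853  0.0607] gap 0.0003 size 0.104 0.127 yaw 175.5
green [126.5 168.8] [164. 278.] X [0.5844 0.3052 0.0572] gap 0.0005 size 0.023 0.046 yaw 8.900000000000006
green [131.  173.8] [168. 302.] X [0.5842 0.3107 0.0113] gap 0.0079 size 0.079 0.12 yaw 9.400000000000006
green [409. 146.] [250. 143.] X [ 0.585  -0.3089  0.0106] gap 0.0053 size 0.11 0.137 yaw 174.6
green unmatched [548. 134.]
brass [152.9 378.1] [428. 319.] X [0.1574 0.2774 0.0216] gap 0.0019 size 0.027 0.009 yaw 104.0
brass [129.2 224.9] [236. 295.] X [0.4649 0.3074 0.0435] gap 0.0028 size 0.028 0.008 yaw 99.8
brass unmatched [424. 221.]
brass unmatched [  2. 180.]
brass unmatched [  2. 166.]
brass unmatched [  3. 150.]
brass [121.9 141.6] [124. 284.] X [0.6506 0.3176 
[... 910 characters left out ...]
86.2, 290.4, 'size', 105.5, 67.8, 'yaw', 9.6) @.021 
green [47. 46.] (625.4, 325.8, 'size', 15.4, 11.1, 'yaw', 10.1) @.021 
blue [297. 255.] (413.5, -27.5, 'size', 34.1, 31.3, 'yaw', 10.3) @.021 
blue [290. 162.] (540.0, 6.2, 'size', 33.7, 32.1, 'yaw', 100.1) @.021 
blue [337.   7.] (721.8, -15.5, 'size', 31.3, 10.6, 'yaw', 100.1) @.021 
brass [400. 298.] (347.1, -211.6, 'size', 101.4, 33.2, 'yaw', 20.7) @.021 
brass [163. 299.] (280.0, 167.0, 'size', 101.0, 32.9, 'yaw', 179.5) @.021 
brass [58. 25.] (653.1, 323.4, 'size', 33.9, 11.1, 'yaw', 93.6) @.021 
outline [ 85. 216.] (408.3, 296.5, 'size', 111.7, 110.9, 'yaw', 11.3)
outline [434.  36.] (714.1, -137.0, 'size', 95.3, 19.7, 'yaw', 172.1)
```

View pics/end.png

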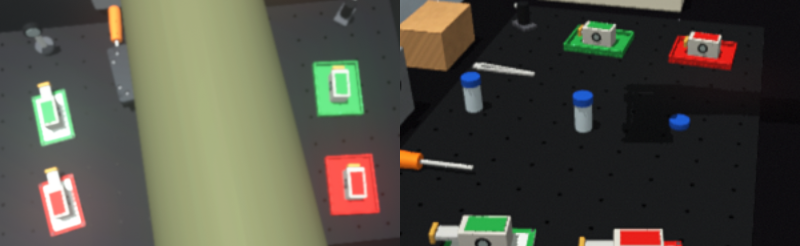

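The final top and side views show all four blocks upright in their places and both tubes standing. Handing in.

```bash
python3 -c "
from bench import close_job
print(close_job())"
```

```text
the job is handed in; nothing more can be done
None
```

I placed all four blocks and handed the job in after about 29 s of robot time. red_out and green_out stand on the plates of their colour; red_in and green_in stand in the trays of their colour.

**Plates:** the last top and side views put the red_out label within about 4 mm of the plate centre and lined up within about 2 degrees. The green_out label was within about 4 mm and 1 degree. Both labels measured 0.057 m high, which fits a block standing on a plate.

**Trays:** the last pictures show both blocks upright near the tray middles. I had no separate label measurement for them in those views, because the label colour merged with the tray. Floor contact came at the height I expected in both cases.

**Tubes:** both stand in the final side view. tube_near measured within 2 mm of where it was. tube_far was only partly in the last wrist view, and I judged it unmoved by eye in the side view.

**What disagreed:**
- **Fingertip height:** the real fingertips sat about 31 mm higher than the reported TCP. My first grasp closed just above green_in without moving it. I measured the offset in the side camera and corrected for it, and the three later grasps worked first time.
- **Plate positions:** the wrist view and the top and side views differed by 2 to 4 mm on the plate centres.

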